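Load the drying box, set its dial and lock it

TASK

Get the drying box ready for the night: stand every jar, tub and case that is out on the bench upright on the floor of the open aluminium drying box. On the round control pod, release the yellow lock collar by swinging its tab from the green mark to the white mark, turn the dial until its white pointer is at the red clip, and only then swing the tab back to the green mark to lock it. Leave the spray bottle, the wire spool and the phone undisturbed.

Things in the scene. Friction and masses are not known exactly. Their poses are not given: they have to be found in the camera images.
- box: Fixed open-topped aluminium drying box, 222 x 152 mm outside, 60 mm high, walls and floor 6 mm thick, so inside 210 mm along its x and 140 mm along its y. A white fan housing (50 mm, same height) adjoins its +x end. It just holds 2 rows of 3 tubs or jars (70 mm per place), the long case taking two places along x. Origin: centre of the underside; z up.
- jar1: Amber glass specimen jar, body 62 mm diameter and 70 mm high, with a black round stopper on top (30 mm diameter, 30 mm high, so 100 mm in all) to hold it by. Bottom-heavy; weighs 0.15-0.3 kg. Origin: centre of the underside; z up. 
- jar2: Green glass specimen jar, body 62 mm diameter and 70 mm high, with a black round stopper on top (30 mm diameter, 30 mm high, so 100 mm in all) to hold it by. Bottom-heavy; weighs 0.15-0.3 kg. Origin: centre of the underside; z up. 
- tub1: Square plastic tub, white body and a blue lid, 62 x 62 mm and 70 mm high, with a blue bar on top (44 mm along the tub's x, 24 mm wide along y, from 70 to 100 mm high) to hold it by. Bottom-heavy; weighs 0.15-0.3 kg. Origin: centre of the underside; z up. 
- tub2: Square plastic tub, white body and a red lid, 62 x 62 mm and 70 mm high, with a red bar on top (44 mm along the tub's x, 24 mm wide along y, from 70 to 100 mm high) to hold it by. Bottom-heavy; weighs 0.15-0.3 kg. Origin: centre of the underside; z up. 
- case: Long plastic case, white body and orange lid, 132 mm along its x, 62 mm along its y, 70 mm high, with an orange bar on top (70 mm along x, 24 mm wide along y, from 70 to 100 mm high) to hold it by. Bottom-heavy; weighs 0.25-0.5 kg. Origin: centre of the underside; z up. 
- pod: Fixed round grey control pod, 172 mm diameter, 45 mm high, with a black dial plate (94 mm diameter, top 70 mm high) in the middle carrying the dial. Origin: centre of the underside, on the axis of dial and collar.
- dial_axis (a point): Point on the vertical axis of the dial, 98 mm above the bench, inside its grip bar. The bar is 54 mm long, 18 mm wide, from 87 to 113 mm above the bench, and lies along the line from the axis to the pointer. Below it is the dial's grey skirt (70 mm diameter, top 77 mm up).
- dial_pointer (a point): Tip of the dial's white pointer, 36 mm from the axis; turns with the dial.
- dial (a joint): Angle of the dial in rad, growing clockwise seen from above, from -0.1 to 3.4 (stops). It stays where it is left.
- red_mark (a point): Inner edge of the red clip (10 mm wide) on the dial plate, 36 mm from the axis, where the pointer tip must come. It is always 0.9 to 2.9 rad clockwise of the pointer's start.
- collar (a joint): Angle of the yellow lock collar in rad, growing counter-clockwise seen from above: 0 = tab at the white (open) mark, 1.25 = tab at the green (locked) mark; stops at -0.12 and 1.37. Stays where it is left; starts near 1.25.
- collar_tab (a point): Point in the collar's upright yellow tab, 65 mm from the axis and 74 mm above the bench. The tab is 24 mm radially, 14 mm wide along the direction of turning, from 48 to 86 mm above the bench.
- open_mark (a point): White mark on the pod's top (45 mm high), 65 mm from the axis, under the tab when the collar is open.
- lock_mark (a point): Green mark on the pod's top, 65 mm from the axis, under the tab when the collar is locked.
- spray: Bystander: blue spray bottle, 72 mm diameter, 183 mm high. Origin under its centre.
- spool: Bystander: steel wire spool, 76 mm diameter, 55 mm high. Origin under its centre.
- phone: Bystander: black phone lying flat, 75 x 150 x 10 mm. Origin under its centre.

How it is judged (in metres and radians):
On the way, in this order (a step that is already met when the one before it is completed fails the run):
1. the lock collar is released: its tab is at the white mark (within 0.2 rad) (value of joint collar below 0.2 rad), for 0.2 s.
2. with the collar released, the dial's pointer is at the red clip (within 5 mm) (value of joint collar below 0.3 rad and horizontal distance between dial_pointer and red_mark below 0.005 m), for 0.2 s.
3. the collar is turned back to the green mark (within about 0.12 rad) with the pointer still at the red clip (value of joint collar between 1.12 and 1.37 rad and horizontal distance between dial_pointer and red_mark below 0.005 m), for 0.2 s.
At the end, for the whole second after the job is handed in: Every jar, tub and case that was out stands upright (within 0.12 rad), at rest, inside the drying box with its underside less than 8 mm above the box floor; the dial's pointer tip is within 5 mm of the red mark; the collar is within about 0.12 rad of the green mark (all of step 3 and x of jar1 in the frame of box between -0.105 and 0.105 m and y of jar1 in the frame of box between -0.07 and 0.07 m and z of each of jar1, jar2, tub1, tub2, case in the frame of box below 0.014 m and angle between each of jar1, jar2, tub1, tub2, case's own z axis and vertical below 0.12 rad and linear speed of each of jar1, jar2, tub1, tub2, case below 0.03 m/s and x of jar2 in the frame of box between -0.105 and 0.105 m and y of jar2 in the frame of box between -0.07 and 0.07 m and x of tub1 in the frame of box between -0.105 and 0.105 m and y of tub1 in the frame of box between -0.07 and 0.07 m and x of tub2 in the frame of box between -0.105 and 0.105 m and y of tub2 in the frame of box between -0.07 and 0.07 m and x of case in the frame of box between -0.105 and 0.105 m and y of case in the frame of box between -0.07 and 0.07 m); the robot touches nothing.
It fails at once if the spray bottle is moved more than 40 mm (distance of spray from where it was at the start of the episode above 0.04 m).
It fails at once if the wire spool is moved more than 40 mm (distance of spool from where it was at the start of the episode above 0.04 m).
It fails at once if the phone is moved more than 40 mm (distance of phone from where it was at the start of the episode above 0.04 m).
It fails at once if the spray bottle is tipped over (angle between spray's own z axis and vertical above 0.6 rad).
Of jar1, jar2, tub1, tub2, case only 3 to 5 are there at a start; the rules pass over those that are not, and their reading is None.
At some moment in a run one of jar1, jar2, tub1, tub2, case may be knocked a few centimetres aside while the robot is not near it.
It also fails if it takes over 210 s, if anything falls off the work surface, if the arm or the gripper's body presses on something with over 40 N, if the wrist force passes 120 N, or if a joint passes its speed limit or range.

ROBOT

A 7-joint arm with a two-finger parallel gripper is mounted at the origin on the work surface. World frame = base frame: x ahead of the robot, y to its left, z up, the work surface at z = 0. Lengths are in m, angles in degrees, forces in N, time in s.
With the tool pointing down it reaches from about 0.425 to 0.875 m from the base axis. Payload 4.7 kg.
Tool frame: the origin (TCP) lies on the centre line of the jaws, within the pads' length; the fingertips stand 17 mm ahead of it and the grasp point (between the pads) lies 2 mm behind it; z points along the fingers, y is the line along which they close (so a half turn about z gives the same grasp; the last joint's range is limited). The gripper opens to 87 mm and grips with 3 to 60 N. Pads are 19 mm wide; open, the fingers measure 117 mm over their backs; the gripper's body (75 mm by 190 mm) begins 51 mm behind the grasp point.
Start: joints at [-66.4, 18.392, -4.016, 83.108, 1.295, 78.541, -3.26], TCP at [0.252, 0.599, 0.211] pointing down, gripper open.
Joint ranges: [-163.93, 163.93], [-17.29, 119.83], [-79.2, 71.16], [3.27, 140.29], [-89.18, 269.18], [5.43, 117.66], [-154.24, 154.24]. Speed limits (degrees/s): [147.25, 147.25, 180, 180, 180, 180, 180].

INTERFACE

Orientations are given as [roll, pitch, yaw] about the fixed x, y, z axes, in that order (R = Rz(yaw) Ry(pitch) Rx(roll)).
In Python, from cell import env, read_camera gives the robot as it stands.
- The arm moves only by the shell command python3 -m jog 'ROWS' [FORCE]. ROWS is JSON, a list of rows, each a list of 5 numbers: the opening, from 0 (shut) to 1 (fully open), then the shift along the tool's x, y, z each as a share of 0.02 m, from -1 to 1, then the turn about the tool's z as a share of 45 degrees, from -1 to 1. In form: [[gripper, x, y, z, yaw], ...]. A call has 1 to 12 rows; each row shifts and turns the commanded pose from where the row before left it, along the tool's axes as they then stand; what a row does not reach is not made up. A row lasts 1/12 s, in which the tool goes at most 41.7 mm and 7.16 degrees, less where a joint would pass 70% of its speed; a pose out of reach is approached as far as the arm can. A call with a number of a shift or a turn outside -1 to 1 is refused whole. A call with a gripper value outside its range is refused whole. The fingers move at their own pace and stop on an object; FORCE is the grip in N (left out, the last holds). Time passes only in rows, so rows that do not move let the fingers close. It gives the time, the measured TCP pose, the force, the opening and the grip force at its end, in the units of the state.
- env.get_obs(): the state, without advancing time (a new reading comes with each control period).
- read_camera(name): name is "scene" or "top" or "wrist"; returns a dict with "color" (420x560x3 uint8, red, green, blue), "range_z" (420x560 float32, m along the optical axis (not along the pixel's ray), 0 where there is no reading), "mtx" (3x3 intrinsics, pixels), "k1" (the pictures are not rectified: a ray, as slopes to the right and down, at radius r is drawn at 1 + k1 r^2 times it, then the intrinsics apply), "world_from_camera" (4x4, takes a point from camera to world coordinates); the wrist camera has in their place "T_tool_cam" (4x4, takes a point from camera to tool coordinates, whose origin is the TCP and whose axes are the flange's). Camera axes: x right, y down, z forward; pixel columns grow to the right and rows downward; lengths in m; the calibration is good to about 2 mm. A picture is of the moment at which its call begins: read the wrist's pose just before it.
- env.sign_off(): hands the job in; it is judged then, once.
The state is a dict: "time_s": time; "qpos": joint angles; "joint_velocities": joint speeds; "effort": joint torques, N m; "tool_pos": TCP position; "tool_rot": TCP orientation; "force": force on the tool from outside, world axes, zero at the start; "wrist_torque": the same for the moment, N m; "grip_width": finger opening in m; "grasp_force": force on a finger pad.
Only numpy, scipy, OpenCV 4.12 (cv2) and the standard library are available. Lean on these libraries where they do the work, as an engineer would, in place of code of your own. Each camera call takes 0.05 s, during which the arm holds its last target. There are 200 camera calls.

## Working session

There is one attempt and no reset: what is moved stays moved. The work goes in short steps, Python scripts to look and compute and a shell command to move; the robot and the scene stay as the last step left them, time stands still between calls to the robot, and variables do not carry over. Pictures are saved under pics/ and viewed, at most 14 in all, crops included, and the job is handed in when it is done.

```bash
ls; mkdir -p pics
cat > h.py <<'E'
import numpy as np, cv2, pickle
from cell import env, read_camera
def save(name, out):
    c=read_camera(name); cv2.imwrite(f'pics/{out}.png', c['color'][:,:,::-1]); pickle.dump(c,open(f'pics/{out}.pkl','wb')); return c
def world(c, T=None):
    """HxWx3 world points for every pixel"""
    h,w=c['range_z'].shape; K=c['mtx']; k1=float(c['k1'])
    u,v=np.meshgrid(np.arange(w),np.arange(h))
    x=(u-K[0,2])/K[0,0]; y=(v-K[1,2])/K[1,1]
    p=cv2.undistortPoints(np.stack([u,v],-1).reshape(-1,1,2).astype(np.float64),K,np.array([k1,0,0,0.])).reshape(h,w,2)
    z=c['range_z']; P=np.stack([p[...,0]*z,p[...,1]*z,z],-1)
    T=c['world_from_camera'] if T is None else T
    W=P@T[:3,:3].T+T[:3,3]; W[z==0]=np.nan
    return W
E
python3 - <<'E'
from h import *
for n in ('top','scene'):
    c=save(n,n+'0'); print(n,c['world_from_camera'].round(3).tolist(),c['mtx'].tolist(),c['k1'])
print(env.get_obs())
E
```

```text
pics
top [[0.026, -0.989, 0.148, 0.306], [-1.0, -0.026, -0.003, 0.064], [0.007, -0.148, -0.989, 1.611], [0.0, 0.0, 0.0, 1.0]] [[487.8188080509057, 0.0, 280.85424819828177], [0.0, 487.8188080509057, 210.9814503074349], [0.0, 0.0, 1.0]] -0.06452500657720779
scene [[-0.783, 0.54, -0.309, 1.073], [0.622, 0.669, -0.407, 0.71], [-0.013, -0.511, -0.859, 1.489], [0.0, 0.0, 0.0, 1.0]] [[518.9909459855429, 0.0, 273.4005418300947], [0.0, 518.9909459855429, 219.29201728189122], [0.0, 0.0, 1.0]] -0.09925728404009122
{'time_s': 0.1, 'qpos': array([-66.4004299 ,  18.43649764,  -4.01511246,  83.16735234,
         1.29743261,  78.54314705,  -3.26071859]), 'joint_velocities': array([ 0.02467426, -0.04662559, -0.12636606, -0.25121304, -0.02615719,
       -0.06356136,  0.01385131]), 'effort': array([-1.65547526e-04, -4.92568731e+01, -4.05554473e-01, -3.13398492e+01,
       -6.40517869e-02,  3.94249416e-02,  7.77000309e-05]), 'tool_pos': array([0.25166078, 0.59873498, 0.21005669]), 'tool_rot': array([-1.79898372e+02,  8.05181933e-03,  1.57209388e+02]), 'force': array([ 0.31389242, -0.47319832,  0.518242  ]), 'wrist_torque': array([ 0.00569095,  0.03075094, -0.00921015]), 'grasp_force': 0.0, 'grip_width': 0.08701062071832652}
```

View pics/top0.png

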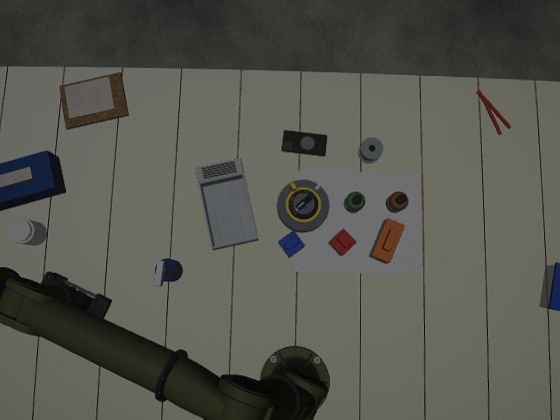

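View pics/scene0.png

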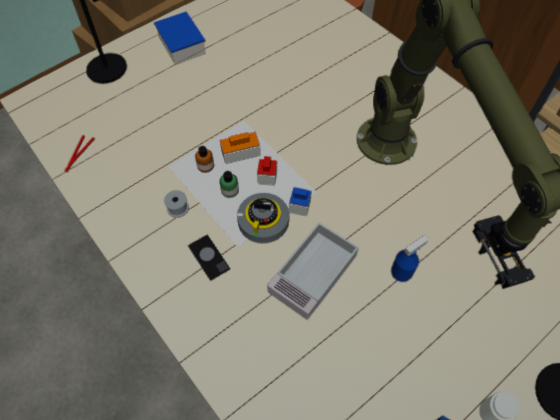

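The top view shows the box at (228,205) with its fan end at the top. The pod is at (303,205), tub1 at (291,244), tub2 at (343,242), the case at (388,241), jar2 (green) at (355,201) and jar1 (amber) at (398,201). The phone is at (304,143), the spool at (371,149) and the spray bottle at (168,270). All five items are out.

Run:
```python
from h import *
c=pickle.load(open('pics/top0.pkl','rb')); W=world(c); z=W[...,2]
s=pickle.load(open('pics/scene0.pkl','rb')); 
a=cv2.resize(c['color'][120:275,190:430],None,fx=3.3,fy=3.3,interpolation=cv2.INTER_CUBIC)
cv2.imwrite('pics/topcrop.png',np.clip(a[:,:,::-1].astype(float)*1.5,0,255).astype(np.uint8))
hsv=cv2.cvtColor(c['color'],cv2.COLOR_RGB2HSV)
def rep(n,m):
    k,l,st,ce=cv2.connectedComponentsWithStats(m.astype(np.uint8))
    for i in range(1,k):
        if st[i,4]<15: continue
        P=W[l==i]; P=P[np.isfinite(P[:,0])]
        (cx,cy),(w,h),an=cv2.minAreaRect((P[:,:2]*1000).astype(np.float32))
        print(n,'pix',ce[i].round(),st[i,4],'mean',P.mean(0).round(4),'rect',round(cx),round(cy),round(w),round(h),round(an,1),'zmax',np.percentile(P[:,2],95).round(3))
roi=np.zeros(z.shape,bool); roi[120:285,140:430]=1
rep('bars',roi&(z>.088)&(z<.125))
rep('lid',roi&(z>.062)&(z<.079))
rep('boxrim',roi&(z>.052)&(z<.066))
rep('tall',roi&(z>.14))
rep('podtop',roi&(z>.035)&(z<.05))
rep('flat',roi&(z>.006)&(z<.014))
```

```text
bars pix [303. 201.] 111 mean [ 0.5628 -0.0102  0.1109] rect 564 -9 21 53 43.5 zmax 0.118
bars pix [357. 199.] 63 mean [ 0.5772 -0.179   0.0984] rect 578 -179 24 26 8.6 zmax 0.103
bars pix [401. 199.] 74 mean [ 0.5805 -0.3213  0.0973] rect 580 -322 30 28 79.7 zmax 0.103
bars pix [390. 239.] 181 mean [ 0.4532 -0.2844  0.0977] rect 453 -285 24 69 67.4 zmax 0.104
bars pix [343. 240.] 115 mean [ 0.4464 -0.1383  0.0978] rect 447 -139 42 24 46.5 zmax 0.103
bars pix [291. 242.] 110 mean [0.4355 0.025  0.099 ] rect 436 25 24 45 38.1 zmax 0.105
bars pix [170. 270.] 206 mean [0.3398 0.3938 0.1056] rect 342 398 71 47 6.2 zmax 0.123
lid pix [303. 204.] 507 mean [ 0.5618 -0.0106  0.0712] rect 565 -12 92 90 1.2 zmax 0.078
lid pix [354. 201.] 161 mean [ 0.575  -0.1757  0.0675] rect 577 -177 57 56 4.9 zmax 0.073
lid pix [397. 201.] 138 mean [ 0.5792 -0.3159  0.0674] rect 580 -319 55 56 26.2 zmax 0.074
lid pix [388. 240.] 595 mean [ 0.4525 -0.2832  0.0687] rect 454 -285 63 133 67.3 zmax 0.075
lid pix [342. 241.] 257 mean [ 0.4443 -0.1379  0.069 ] rect 446 -139 61 62 45.7 zmax 0.075
lid pix [291. 243.
[... 1345 characters left out ...]
 0.012
flat pix [235. 209.] 83 mean [0.5494 0.2105 0.0084] rect 551 210 69 36 49.5 zmax 0.012
flat pix [229. 218.] 30 mean [0.5159 0.2311 0.0084] rect 514 228 34 26 46.8 zmax 0.011
flat pix [246. 222.] 56 mean [0.5051 0.1715 0.0089] rect 507 177 40 43 10.2 zmax 0.013
flat pix [237. 219.] 23 mean [0.5141 0.2033 0.0083] rect 513 205 11 37 1.4 zmax 0.012
flat pix [237. 228.] 25 mean [0.4839 0.2028 0.0094] rect 485 201 19 40 78.2 zmax 0.013
flat pix [222. 233.] 133 mean [0.4682 0.2496 0.0084] rect 471 246 56 79 8.3 zmax 0.012
flat pix [244. 234.] 25 mean [0.4658 0.178  0.009 ] rect 466 181 33 23 7.8 zmax 0.013
flat pix [251. 233.] 22 mean [0.4694 0.155  0.0082] rect 471 157 28 21 13.1 zmax 0.012
```

View pics/topcrop.png

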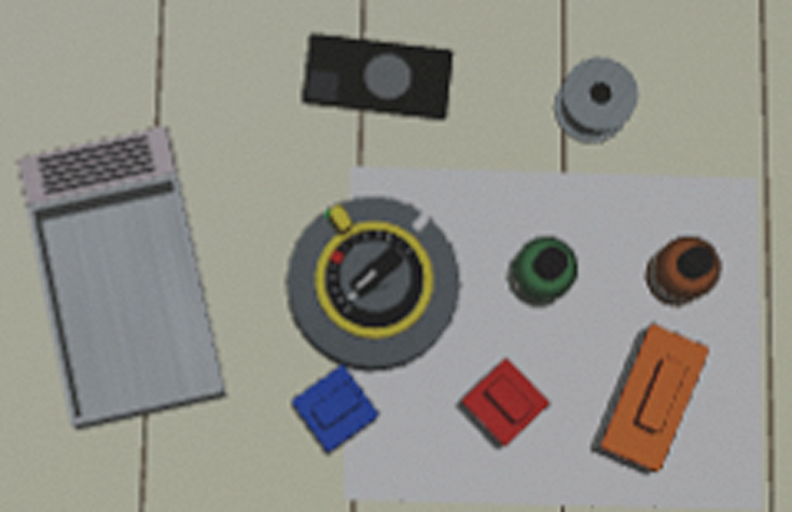

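The crop shows the tab at the green mark at (340,218), the white mark at (422,222), the red clip at (337,257), and the pointer at (350,295) pointing lower left. The box's x axis is yawed about +14°. I'll move over the box first and refine its pose with the wrist camera.

```bash
cat >> h.py <<'E'
from scipy.spatial.transform import Rotation as R
def tool():
    o=env.get_obs(); T=np.eye(4); T[:3,:3]=R.from_euler('xyz',o['tool_rot'],degrees=True).as_matrix(); T[:3,3]=o['tool_pos']; return o,T
def go(x,y,z,yaw,frm=None):
    """numbers for a move: turn first (in shares; 0.159 max per row), then shifts along tool axes (shares of 20 mm)"""
    if frm is None:
        o=env.get_obs(); frm=[*o['tool_pos'],o['tool_rot'][2]]
    d=(yaw-frm[3]+90)%180-90; yw=frm[3]+d
    a=np.deg2rad(yw); dx,dy,dz=x-frm[0],y-frm[1],z-frm[2]
    s=np.array([np.cos(a)*dx+np.sin(a)*dy, np.sin(a)*dx-np.cos(a)*dy, -dz])/.02
    print('from',np.round(frm,4),'turn',round(-d/45,3),'shift',s.round(2),'yaw',round(yw,1),'yaw-az',round(yw-np.degrees(np.arctan2(y,x)),0)); return [x,y,z,yw]
def wrist(out):
    o,T=tool(); c=save('wrist',out); return c, world(c,T@c['T_tool_cam'])
def blobs(W,m,minpix=100):
    k,l,st,ce=cv2.connectedComponentsWithStats(m.astype(np.uint8))
    for i in range(1,k):
        if st[i,4]<minpix: continue
        P=W[l==i]; P=P[np.isfinite(P[:,0])]; r=cv2.minAreaRect((P[:,:2]*1000).astype(np.float32))
        print('pix',ce[i].round(),st[i,4],'mean',P.mean(0).round(4),'rect',np.round(r[0],1),np.round(r[1],1),round(r[2],1),'z',np.percentile(P[:,2],[5,95]).round(3))
E
python3 - <<'E'
from h import *
go(.538,.233,.30,104)
E
```

```text
from [  0.2517   0.5987   0.2101 157.2094] turn 1.182 shift [-21.21   9.47  -4.5 ] yaw 104.0 yaw-az 81.0
```

```bash
python3 -m jog '[[0.6,0,0,-0.9,0.148],[0.6,0,0,-0.9,0.148],[0.6,0,0,-0.9,0.148],[0.6,0,0,-0.9,0.148],[0.6,0,0,-0.9,0.148],[0.6,0,0,0,0.148],[0.6,0,0,0,0.148],[0.6,0,0,0,0.148]]' 20
python3 -m jog '[[0.6,-0.96,0.43,0,0],[0.6,-0.96,0.43,0,0],[0.6,-0.96,0.43,0,0],[0.6,-0.96,0.43,0,0],[0.6,-0.96,0.43,0,0],[0.6,-0.96,0.43,0,0],[0.6,-0.96,0.43,0,0],[0.6,-0.96,0.43,0,0],[0.6,-0.96,0.43,0,0],[0.6,-0.96,0.43,0,0],[0.6,-0.96,0.43,0,0]]'
python3 -m jog '[[0.6,-0.96,0.43,0,0],[0.6,-0.96,0.43,0,0],[0.6,-0.96,0.43,0,0],[0.6,-0.96,0.43,0,0],[0.6,-0.96,0.43,0,0],[0.6,-0.96,0.43,0,0],[0.6,-0.96,0.43,0,0],[0.6,-0.96,0.43,0,0],[0.6,-0.96,0.43,0,0],[0.6,-0.96,0.43,0,0],[0.6,-0.96,0.43,0,0],[0.6,0,0,0,0]]'
python3 - <<'E'
from h import *
c,W=wrist('w1'); z=W[...,2]
print(c['T_tool_cam'].round(3).tolist(), c['mtx'][0,0])
blobs(W,(z>.054)&(z<.066),400); blobs(W,(z>.002)&(z<.012),2000)
E
```

```text
time_s: 0.77
tool_pos: [0.2518, 0.5992, 0.301]
tool_rot: [-180.0, 0.0, 103.6]
force: [0.8, 0.3, -0.1]
grip_width: 0.053
grasp_force: 0.0
time_s: 1.68
tool_pos: [0.3948, 0.4159, 0.3006]
tool_rot: [-180.0, 0.0, 103.9]
force: [0.5, 0.1, 0.1]
grip_width: 0.0526
grasp_force: 0.0
time_s: 2.68
tool_pos: [0.5398, 0.2293, 0.3006]
tool_rot: [180.0, 0.2, 103.5]
force: [0.5, -1.6, 0.9]
grip_width: 0.0521
grasp_force: 0.0
[[-0.001, -0.959, -0.284, 0.079], [1.0, -0.0, -0.001, 0.001], [0.001, -0.284, 0.959, -0.173], [0.0, 0.0, 0.0, 1.0]] 302.4248653208999
pix [336. 171.] 6356 mean [0.6161 0.2533 0.0593] rect [563.9 236.6] [272.6 152.7] 14.1 z [0.057 0.061]
pix [279. 167.] 12284 mean [0.5395 0.2321 0.0055] rect [540.  229.8] [211.3 139.8] 14.2 z [0.004 0.007]
```

View pics/w1.png

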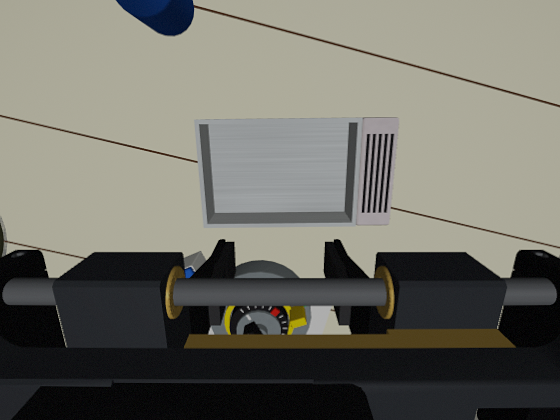

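The wrist view shows the box clearly, with its floor from (200,120) to (358,225). The box centre is (0.540, 0.230) and its yaw is 14.1°. Next I'll look at the pod from the wrist.

```bash
python3 -m jog '[[0.6,0.98,0.3,0,0],[0.6,0.98,0.3,0,0],[0.6,0.98,0.3,0,0],[0.6,0.98,0.3,0,0],[0.6,0.98,0.3,0,0],[0.6,0.98,0.3,0,0],[0.6,0.98,0.3,0,0],[0.6,0.98,0.3,0,0],[0.6,0.98,0.3,0,0],[0.6,0.98,0.3,0,0],[0.6,0.98,0.3,0,0],[0.6,0.98,0.3,0,0]]' | head -3
python3 -m jog '[[0.6,-1,-0.4,0,0],[0.6,-1,-0.4,0,0],[0.6,-1,-0.4,0,0],[0.6,-1,-0.4,0,0],[0.6,-1,-0.4,0,0],[0.6,-1,-0.4,0,0],[0.6,-1,-0.4,0,0],[0.6,-1,-0.4,0,0],[0.6,-1,-0.4,0,0],[0.6,-1,-0.4,0,0],[0.6,-1,-0.4,0,0],[0.6,-1,-0.4,0,0]]' | head -3
python3 - <<'E'
from h import *
go(.565,-.02,.30,100)
E
```

```text
time_s: 3.73
tool_pos: [0.5487, 0.4828, 0.3005]
tool_rot: [-179.9, -0.0, 104.0]
time_s: 4.73
tool_pos: [0.5137, 0.2248, 0.3008]
tool_rot: [-180.0, -0.0, 104.1]
from [  0.5137   0.2248   0.3008 104.052 ] turn 0.09 shift [-12.5    0.4    0.04] yaw 100.0 yaw-az 102.0
```

```bash
python3 -m jog '[[0.6,-1,0.1,0,0],[0.6,-1,0.1,0,0],[0.6,-1,0.1,0,0],[0.6,-1,0.1,0,0],[0.6,-1,0.1,0,0],[0.6,-1,0.1,0,0],[0.6,-1,0.1,0,0],[0.6,-1,0.1,0,0],[0.6,-1,0.1,0,0],[0.6,-1,0.1,0,0],[0.6,-1,0.1,0,0],[0.6,-0.5,0,0,0]]' | head -3
python3 -m jog '[[0.6,0,0,0,0],[0.6,0,0,0,0],[0.6,0,0,0,0]]' | head -3
python3 - <<'E'
from h import *
c,W=wrist('w2'); z=W[...,2]
print('pod');blobs(W,(z>.038)&(z<.050),400); print('skirt/plate');blobs(W,(z>.065)&(z<.073),200); print('bar');blobs(W,(z>.105)&(z<.12),100); print('tab');blobs(W,(z>.08)&(z<.09),20)
hsv=cv2.cvtColor(c['color'],cv2.COLOR_RGB2HSV); H,S,V=hsv[...,0],hsv[...,1],hsv[...,2]
red=((H<6)|(H>174))&(S>150)&(V>90)&(z>.06)&(z<.085); print('red');blobs(W,red,8)
print('green');blobs(W,(H>45)&(H<85)&(S>100)&(z>.038)&(z<.055),8)
print('white');blobs(W,(S<40)&(V>150)&(z>.038)&(z<.12),8)
x0,y0=150,80
cv2.imwrite('pics/w2c.png',cv2.resize(c['color'][y0:300,x0:420],None,fx=2.7,fy=2.7,interpolation=cv2.INTER_CUBIC)[:,:,::-1])
E
```

```text
time_s: 5.73
tool_pos: [0.5919, 0.0049, 0.3007]
tool_rot: [-180.0, 0.0, 103.9]
time_s: 5.98
tool_pos: [0.5914, 0.0088, 0.3009]
tool_rot: [-180.0, -0.1, 104.1]
pod
pix [256. 179.] 5285 mean [ 0.5619 -0.0057  0.0444] rect [565.2 -12.5] [169.7 170. ] 60.1 z [0.043 0.046]
skirt/plate
pix [172. 138.] 1320 mean [0.4429 0.0263 0.0693] rect [436.9  22.9] [62.2 62.2] 37.1 z [0.068 0.071]
pix [256. 186.] 1483 mean [ 0.5644 -0.0096  0.0695] rect [565.3 -12.8] [92.3 93. ] 13.7 z [0.068 0.071]
pix [157. 242.] 692 mean [ 0.4426 -0.124   0.0691] rect [ 447.1 -141.2] [62.  62.3] 45.2 z [0.067 0.071]
bar
pix [254. 196.] 646 mean [ 0.5653 -0.0117  0.1122] rect [565.3 -12.7] [18.2 53.7] 43.0 z [0.11  0.114]
tab
pix [171. 138.] 100 mean [0.4465 0.0296 0.0852] rect [446.7  29. ] [ 4.2 42.7] 32.3 z [0.081 0.09 ]
pix [302. 176.] 200 mean [0.62   0.0223 0.0852] rect [620.1  22. ] [23.9 13.8] 32.6 z [0.083 0.087]
pix [262. 187.] 58 mean [ 0.5726 -0.0043  0.0873] rect [573.   -4.7] [ 5.2 19.7] 44.0 z [0.082 0.089]
pix [161. 248.] 53 mean [ 0.4544 -0.1236  0.0847] rect [ 448.7 -126. ] [29.2 11. ] 15.8 z [0.081
[... 235 characters left out ...]
.] 37 mean [0.6297 0.0326 0.0452] rect [627.4  30.4] [16.  9.] 26.8 z [0.043 0.047]
pix [246. 273.] 65 mean [ 0.5792 -0.1526  0.05  ] rect [ 580.  -153.2] [34.6  6.2] 0.9 z [0.046 0.054]
white
pix [337.  38.] 2729 mean [0.6185 0.194  0.0594] rect [574.6 194.3] [273.   62.6] 14.3 z [0.058 0.061]
pix [244. 171.] 20 mean [0.5441 0.0093 0.0776] rect [544.1   9.1] [3.9 8.2] 41.5 z [0.077 0.079]
pix [247. 187.] 51 mean [ 0.5549 -0.0019  0.1135] rect [554.9  -2. ] [ 3.6 23.3] 42.7 z [0.112 0.115]
pix [290. 224.] 72 mean [ 0.6252 -0.0591  0.0454] rect [625.5 -59.3] [ 9.7 17.6] 54.7 z [0.044 0.046]
pix [176. 240.] 47 mean [ 0.4672 -0.119   0.0584] rect [ 468.4 -120.3] [ 2.3 59.5] 46.3 z [0.057 0.06 ]
```

View pics/w2c.png

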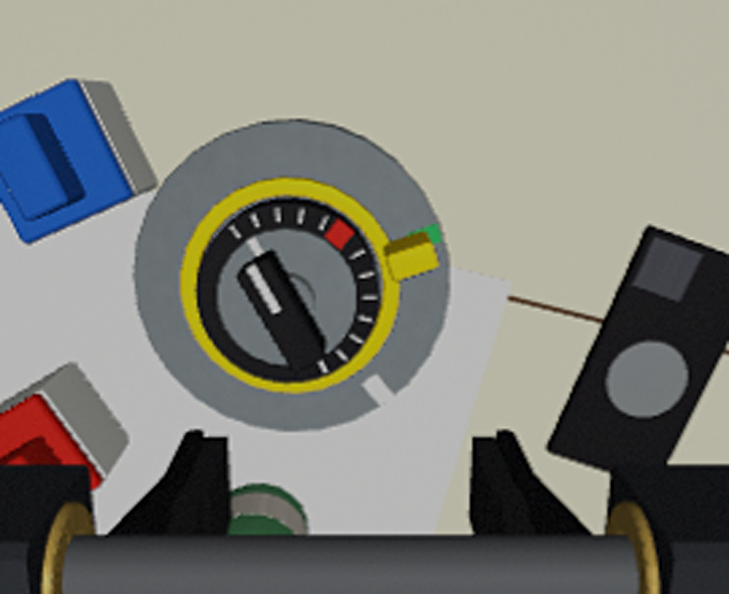

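The crop shows the pod in detail. Seen from its centre (0.5652, -0.0127), the pointer is at 134°, the red clip at 64°, the tab at 32° and the white mark at -38°. I'll turn the tool to yaw 212° to grip the tab.

```bash
python3 -m jog '[[0.6,0,0,0,-0.15],[0.6,0,0,0,-0.15],[0.6,0,0,0,-0.15],[0.6,0,0,0,-0.15],[0.6,0,0,0,-0.15],[0.6,0,0,0,-0.15],[0.6,0,0,0,-0.15],[0.6,0,0,0,-0.15],[0.6,0,0,0,-0.15],[0.6,0,0,0,-0.15],[0.6,0,0,0,-0.15],[0.6,0,0,0,-0.15]]' | head -3
python3 -m jog '[[0.6,0,0,0,-0.15],[0.6,0,0,0,-0.15],[0.6,0,0,0,-0.15],[0.6,0,0,0,-0.15],[0.6,0,0,0,0],[0.6,0,0,0,0]]' | head -3
python3 - <<'E'
from h import *
print(env.get_obs()['qpos'].round(0))
go(.6201,.022,.075,212.3)
E
```

```text
time_s: 7.03
tool_pos: [0.5915, 0.0083, 0.3011]
tool_rot: [180.0, 0.0, -174.6]
time_s: 7.53
tool_pos: [0.5915, 0.0077, 0.3011]
tool_rot: [180.0, 0.0, -148.2]
[-22.  10.  21.  84.  -4.  87. 121.]
from [ 5.915000e-01  7.700000e-03  3.011000e-01 -1.481566e+02] turn -0.01 shift [-1.59 -0.16 11.3 ] yaw -147.7 yaw-az -150.0
```

```bash
python3 -m jog '[[0.6,-0.8,-0.1,0.9,0],[0.6,-0.8,-0.06,0.9,0],[0.6,0,0,0.95,0],[0.6,0,0,0.95,0],[0.6,0,0,0.95,0],[0.6,0,0,0.95,0],[0.6,0,0,0.95,0],[0.6,0,0,0.95,0],[0.6,0,0,0.95,0],[0.6,0,0,0.95,0],[0.6,0,0,0,0],[0.6,0,0,0,0]]' | head -4
python3 - <<'E'
from h import *
go(.6201,.022,.075,212.3)
E
```

```text
time_s: 8.53
tool_pos: [0.6198, 0.0212, 0.1123]
tool_rot: [179.9, -0.1, -148.1]
force: [0.1, 0.5, 0.5]
from [ 6.198000e-01  2.120000e-02  1.123000e-01 -1.481401e+02] turn -0.01 shift [-0.04  0.02  1.87] yaw -147.7 yaw-az -150.0
```

```bash
python3 -m jog '[[0.5,0,0,0.62,0],[0.5,0,0,0.62,0],[0.5,0,0,0.62,0],[0.5,0,0,0,0],[0,0,0,0,0],[0,0,0,0,0],[0,0,0,0,0],[0,0,0,0,0],[0,0,0,0,0],[0,0,0,0,0]]' 15
python3 -m jog '[[0,0.02,-0.36,0,0.142],[0,0.02,-0.36,0,0.142],[0,0.02,-0.36,0,0.142]]' 15
```

```text
time_s: 9.37
tool_pos: [0.6208, 0.0207, 0.0763]
tool_rot: [-180.0, 0.0, -148.1]
force: [0.5, -0.0, 0.9]
grip_width: 0.0116
grasp_force: 0.0
time_s: 9.62
tool_pos: [0.6291, 0.0007, 0.0761]
tool_rot: [180.0, 0.0, -167.5]
force: [0.2, 0.4, 0.3]
grip_width: 0.0014
grasp_force: 0.0
```

Run:
```python
from h import *
c,W=wrist('w3'); cv2.imwrite('pics/w3.png',c['color'][:,:,::-1]); s=save('scene','s3')
a=cv2.resize(s['color'][150:270,200:340],None,fx=4,fy=4,interpolation=cv2.INTER_CUBIC); cv2.imwrite('pics/s3c.png',a[:,:,::-1]); b=np.hstack([c['color'][60:400,60:500][::1,::1],cv2.resize(s['color'][160:260,210:310],(340,340),interpolation=cv2.INTER_CUBIC)]); cv2.imwrite('pics/m3.png',b[:,:,::-1])
```

```text
(no output)
```

View pics/m3.png

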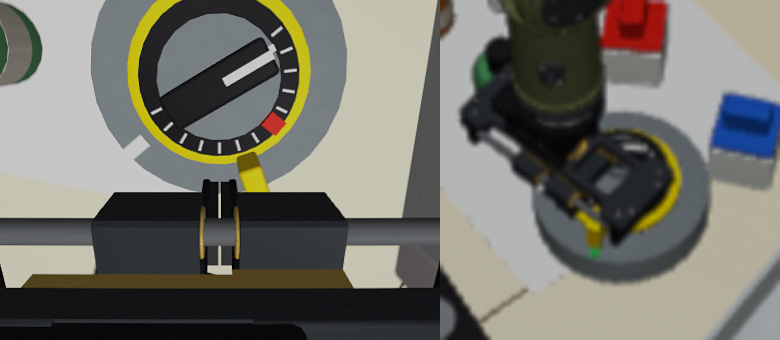

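The wrist view shows the closed fingers about 20° clockwise of the tab, and the tab still at green (250,170). The grip missed, so I'll measure where the tab is relative to the fingers.

Run:
```python
from h import *
c=pickle.load(open('pics/w3.pkl','rb')); o,T=tool(); W=world(c,T@c['T_tool_cam']); z=W[...,2]
print(o['tool_pos'],o['tool_rot'],o['grip_width'])
hsv=cv2.cvtColor(c['color'],cv2.COLOR_RGB2HSV); H,S,V=hsv[...,0],hsv[...,1],hsv[...,2]
yel=(H>20)&(H<35)&(S>150)
print('tab'); blobs(W,yel&(z>.06),10); print('top'); blobs(W,yel&(z>.082),10)
print('bar'); blobs(W,(z>.108)&(z<.116),100)
Tc=np.linalg.inv(c['T_tool_cam'])
for p in ([0,0,.017],[0,0,0],[0,.005,.017]):
    q=Tc[:3,:3]@np.array(p)+Tc[:3,3]; print(p,cv2.projectPoints(q.reshape(1,1,3),np.zeros(3),np.zeros(3),c['mtx'],np.array([float(c['k1']),0,0,0]))[0].ravel(),q[2])
print('depth col near tip', c['range_z'][230:300:6,282].round(3), c['range_z'][230:300:6,270].round(3))
```

```text
[ 0.62907537 -0.00096791  0.0761017 ] [-1.79928382e+02  1.82798538e-02 -1.67375158e+02] 0.0006368091768051102
tab
pix [266.  51.] 11 mean [ 0.5215 -0.0316  0.0693] rect [521.5 -31.6] [0.7 5.4] 17.0 z [0.069 0.07 ]
pix [280.  50.] 11 mean [ 0.5193 -0.0244  0.0696] rect [519.3 -24.3] [0.3 5.4] 12.6 z [0.069 0.07 ]
pix [328.  74.] 101 mean [0.5254 0.0045 0.0694] rect [526.1   3.5] [49.6  7.6] 65.0 z [0.068 0.071]
pix [356. 149.] 51 mean [0.561  0.0308 0.0694] rect [561.1  30.7] [28.6  2.4] 4.4 z [0.068 0.07 ]
pix [312. 234.] 820 mean [0.6136 0.016  0.0822] rect [607.3  11.7] [40.4 13.3] 31.5 z [0.064 0.086]
pix [284. 215.] 12 mean [ 0.6098 -0.0012  0.0692] rect [609.8  -1.2] [0.6 6.8] 13.9 z [0.068 0.07 ]
pix [262. 279.] 94 mean [ 0.5971 -0.0122  0.1734] rect [607.8 -10.7] [26.4  1.2] 8.1 z [0.167 0.177]
pix [296. 279.] 79 mean [ 0.5953 -0.0028  0.1725] rect [ 6.053e+02 -2.000e-01] [25.8  0.9] 14.5 z [0.167 0.177]
pix [296. 309.] 75 mean [ 0.6035 -0.001   0.1751] rect [610.4   0.7] [25.7  0.9] 13.2 z [0.155 0.179]
pix [262. 313.] 43 mean [ 0.6055 -0.0103  0.1768] rect [612.2  -8.8] [20.
[... 721 characters left out ...]
.1] [28.2 82.2] 12.8 z [0.182 0.188]
bar
pix [280. 144.] 4839 mean [ 0.5644 -0.0144  0.1124] rect [565.2 -14.8] [18.2 54.2] 43.2 z [0.111 0.114]
pix [271. 261.] 131 mean [ 0.6212 -0.0061  0.1119] rect [621.5  -5. ] [10.3  4.3] 61.0 z [0.108 0.116]
pix [288. 261.] 123 mean [0.6194 0.002  0.1121] rect [620.2   1.2] [ 4.2 10.6] 56.4 z [0.109 0.116]
[0, 0, 0.017] [278.17340773 236.97848245] 0.20421010468798273
[0, 0, 0] [278.09686222 247.30840706] 0.18790921172496614
[0, 0.005, 0.017] [285.57737325 236.97353986] 0.20421157675461687
depth col near tip [0.218 0.22  0.174 0.166 0.159 0.152 0.149 0.14  0.09  0.086 0.085 0.086] [0.218 0.221 0.17  0.165 0.    0.151 0.146 0.14  0.089 0.086 0.086 0.085]
```

```bash
python3 - <<'E'
from h import *
for n,yr in (('w3',(-.02,.02)),('w2',(-.06,.06))):
    c=pickle.load(open(f'pics/{n}.pkl','rb')); P=world(c,c['T_tool_cam'])
    m=(np.abs(P[...,0])<.04)&(P[...,1]>yr[0])&(P[...,1]<yr[1])&(P[...,2]<.03)&(P[...,2]>-.07)
    v,u=np.nonzero(m)
    for r in range(v.min(),v.max()+1,4):
        k=v==r
        if k.any(): 
            q=P[r,u[k]]; print(n,r,'cols',u[k].min(),u[k].max(),'x',q[:,0].min().round(3),q[:,0].max().round(3),'y',q[:,1].min().round(3),q[:,1].max().round(3),'z',q[:,2].min().round(3),q[:,2].max().round(3))
E
python3 -m jog '[[0,0,0,0.25,0],[0,0,0,0.25,0],[0,0,0,0,0]]' 15
```

```text
w3 184 cols 260 310 x 0.04 0.04 y -0.011 0.019 z 0.001 0.001
w3 188 cols 245 312 x 0.037 0.038 y -0.019 0.02 z -0.002 0.002
w3 192 cols 246 310 x 0.034 0.036 y -0.02 0.02 z -0.002 0.007
w3 196 cols 246 310 x 0.031 0.033 y -0.02 0.02 z -0.002 0.008
w3 200 cols 246 310 x 0.028 0.029 y -0.02 0.02 z 0.005 0.008
w3 204 cols 246 310 x 0.026 0.026 y -0.02 0.02 z 0.005 0.008
w3 208 cols 246 310 x 0.023 0.024 y -0.02 0.02 z 0.006 0.008
w3 212 cols 249 307 x 0.016 0.021 y -0.02 0.019 z 0.005 0.022
w3 216 cols 249 308 x 0.013 0.016 y -0.02 0.019 z 0.013 0.022
w3 220 cols 254 310 x 0.01 0.016 y -0.016 0.02 z 0.005 0.022
w3 224 cols 298 311 x 0.013 0.016 y 0.013 0.02 z -0.001 0.007
w3 228 cols 299 312 x 0.013 0.016 y 0.013 0.02 z -0.008 0.001
w3 232 cols 299 312 x 0.011 0.014 y 0.013 0.02 z -0.01 -0.002
w3 236 cols 268 312 x -0.004 0.012 y -0.007 0.02 z -0.01 0.03
w3 240 cols 264 312 x 0.008 0.011 y -0.008 0.02 z -0.014 -0.009
w3 244 cols 263 312 x -0.011 0.01 y -0.008 0.02 z -0.019 0.03
w3 248 cols 262 312 x 0.003 0.011 y -0.009 0.02 z -0.025 -0.008
w3 252 cols 263 296 x 0.008 0.011 y -0.008 0.0
[... 1407 characters left out ...]
 x -0.008 0.012 y -0.037 0.039 z -0.05 -0.013
w2 275 cols 192 367 x -0.008 0.012 y -0.038 0.04 z -0.053 -0.017
w2 307 cols 202 357 x -0.009 0.007 y -0.03 0.032 z -0.069 -0.047
w2 311 cols 202 357 x -0.009 0.005 y -0.03 0.032 z -0.07 -0.05
w2 315 cols 203 357 x -0.009 0.003 y -0.03 0.032 z -0.069 -0.053
w2 319 cols 203 356 x -0.009 0.001 y -0.03 0.032 z -0.07 -0.056
w2 323 cols 204 356 x -0.008 -0.0 y -0.03 0.032 z -0.07 -0.059
w2 327 cols 204 356 x -0.011 -0.002 y -0.03 0.032 z -0.07 -0.059
w2 331 cols 204 355 x -0.01 -0.004 y -0.03 0.032 z -0.07 -0.062
time_s: 9.97
tool_pos: [0.6277, 0.0017, 0.0643]
tool_rot: [179.9, -0.1, -167.1]
force: [-0.2, -0.6, 0.5]
grip_width: 0.0006
grasp_force: 0.0
```

```bash
python3 -m jog '[[0,0,0,0.25,0],[0,0,0,0.25,0],[0,0,0,0.2,0],[0,0,0,0,0]]' 15
python3 -m jog '[[0,0,0,0.2,0],[0,0,0,0.2,0],[0,0,0,0,0]]' 15
```

```text
time_s: 10.3
tool_pos: [0.6279, 0.0009, 0.0505]
tool_rot: [180.0, -0.1, -167.2]
force: [0.4, 0.2, 0.1]
grip_width: 0.0003
grasp_force: 0.0
time_s: 10.55
tool_pos: [0.6295, 0.0008, 0.0443]
tool_rot: [-180.0, 0.1, -167.2]
force: [-0.4, -0.1, 4.4]
grip_width: 0.0008
grasp_force: 3.0
```

Run:
```python
from h import *
c=pickle.load(open('pics/w2.pkl','rb'));T=np.eye(4);T[:3,:3]=R.from_euler('xyz',[-180,-.1,104.1],degrees=True).as_matrix();T[:3,3]=[.5914,.0088,.3009]
W=world(c,T@c['T_tool_cam']); hsv=cv2.cvtColor(c['color'],cv2.COLOR_RGB2HSV); m=(hsv[...,0]>20)&(hsv[...,0]<35)&(hsv[...,1]>150)
r=np.hypot(W[...,0]-.5652,W[...,1]+.0127); m&=r<.09
for a in range(46,80,3): k=m&(r*1000>=a)&(r*1000<a+3); print(a,k.sum(),np.nanpercentile(W[k][:,2],[5,50,95]).round(4) if k.sum()>3 else '')
```

```text
46 383 [0.0682 0.4087 0.4121]
49 676 [0.0543 0.0577 0.4116]
52 690 [0.0544 0.0561 0.4116]
55 602 [0.054  0.0559 0.4118]
58 228 [0.0839 0.4097 0.4123]
61 214 [0.0848 0.4095 0.4122]
64 214 [0.0838 0.4096 0.4125]
67 211 [0.0842 0.4098 0.4124]
70 262 [0.0847 0.4091 0.4123]
73 361 [0.0853 0.4075 0.4122]
76 324 [0.3913 0.4077 0.412 ]
79 334 [0.3947 0.4078 0.4121]
```

```bash
python3 -m jog '[[0.3,0,0,-0.9,0],[0.5,0,0,-0.9,0],[0.5,0,0,-0.9,0],[0.5,-0.02,0.36,-0.3,-0.142],[0.5,-0.02,0.36,0,-0.142],[0.5,-0.02,0.36,0,-0.142],[0.5,0,0,0,0],[0.5,0,0,0,0]]' 15; python3 -c "
from h import *
go(.6201,.022,.047,212.3)"
```

```text
time_s: 11.22
tool_pos: [0.6228, 0.0217, 0.1037]
tool_rot: [180.0, 0.0, -148.2]
force: [-0.2, -0.7, -0.1]
grip_width: 0.0414
grasp_force: 0.0
from [ 6.228000e-01  2.170000e-02  1.037000e-01 -1.481969e+02] turn -0.011 shift [0.11 0.08 2.84] yaw -147.7 yaw-az -150.0
```

The yellow ring's top is at 0.055 m, and the fingers touched it with the reported TCP at 0.044 m. So the real fingertips stand about 11 mm above the reported TCP, not 17 mm below it, and I'll allow for that from here on.

```bash
python3 -m jog '[[0.5,0.06,0.08,0.68,0],[0.5,0,0,0.68,0],[0.5,0,0,0.68,0],[0.5,0,0,0.68,0],[0.3,0,0,0,0],[0,0,0,0,0],[0,0,0,0,0],[0,0,0,0,0],[0,0,0,0,0],[0,0,0,0,0],[0,0,0,0,0],[0,0,0,0,0]]' 20
```

```text
time_s: 12.22
tool_pos: [0.6217, 0.0221, 0.0503]
tool_rot: [-179.9, 0.1, -148.1]
force: [-0.4, -0.3, 1.8]
grip_width: 0.0136
grasp_force: 20.0
```

```bash
python3 -m jog '[[0,0.02,-0.37,0,0.142],[0,0.02,-0.37,0,0.142],[0,0.02,-0.37,0,0.142],[0,0,0,0,0]]'
python3 -m jog '[[0,0.02,-0.37,0,0.142],[0,0.02,-0.37,0,0.142],[0,0.02,-0.37,0,0.142],[0,0.02,-0.37,0,0.142],[0,0.02,-0.37,0,0.142],[0,0.02,-0.37,0,0.142],[0,0.02,-0.37,0,0.142],[0,0.02,-0.37,0,0.142],[0,0,0,0,0],[0,0,0,0,0]]'; python3 -c "
from h import *
p=env.get_obs()['tool_pos']; d=p[:2]-[.5652,-.0127]; print(np.hypot(*d),np.degrees(np.arctan2(d[1],d[0])))"
```

```text
time_s: 12.55
tool_pos: [0.6306, 0.0006, 0.0503]
tool_rot: [-180.0, 0.1, -167.6]
force: [0.7, 0.4, 4.1]
grip_width: 0.0138
grasp_force: 20.0
time_s: 13.38
tool_pos: [0.618, -0.0556, 0.0503]
tool_rot: [180.0, 0.2, 141.9]
force: [2.9, -5.2, 2.6]
grip_width: 0.0139
grasp_force: 20.0
0.06798203124508195 -39.07348851584741
```

```bash
python3 -m jog '[[0.5,0,0,0,0],[0.5,0,0,0,0],[0.5,0,0,0,0],[0.5,0,0,-1,0],[0.5,0,0,-1,0],[0.5,0,0,-1,0],[0.5,0,0,-1,0],[0.5,0,0,0,0.09],[0.5,0,0,0,0.09],[0.5,0,0,0,0],[0.5,0,0,0,0]]'; python3 -c "
from h import *
go(.5652,-.0127,.074,133.7)"
```

```text
time_s: 14.3
tool_pos: [0.6163, -0.0533, 0.1288]
tool_rot: [-180.0, -0.1, 133.8]
force: [0.6, 0.6, -0.0]
grip_width: 0.0435
grasp_force: 0.0
from [ 6.163000e-01 -5.330000e-02  1.288000e-01  1.337578e+02] turn 0.001 shift [ 3.23 -0.44  2.74] yaw 133.7 yaw-az 135.0
```

```bash
python3 -m jog '[[0.5,0.81,-0.11,0,0],[0.5,0.81,-0.11,0,0],[0.5,0.81,-0.11,0,0],[0.5,0.8,-0.11,0,0],[0.5,0,0,0.7,0],[0.5,0,0,0.7,0],[0.5,0,0,0.7,0],[0.5,0,0,0.6,0],[0.5,0,0,0,0]]' | head -3
python3 -m jog '[[0,0,0,0,0],[0,0,0,0,0],[0,0,0,0,0],[0,0,0,0,0],[0,0,0,0,0],[0,0,0,0,0]]' 20
```

```text
time_s: 15.05
tool_pos: [0.5636, -0.0132, 0.0726]
tool_rot: [-179.8, -0.2, 133.6]
time_s: 15.55
tool_pos: [0.5654, -0.0148, 0.076]
tool_rot: [-179.9, -0.0, 133.5]
force: [-5.0, -3.9, 5.1]
grip_width: 0.0252
grasp_force: 20.0
```

```bash
python3 -m jog '[[0,0,0,0,0],[0,0,0,0,0],[0,0,0,0,0]]' 20; python3 -c "
from h import *
c,W=wrist('w4')
P=world(c,c['T_tool_cam'])
z=W[...,2]; blobs(W,(z>.108)&(z<.116),60)
cv2.imwrite('pics/w4c.png',cv2.resize(c['color'][120:330,180:400],None,fx=2.7,fy=2.7)[:,:,::-1])"
```

```text
time_s: 15.8
tool_pos: [0.5654, -0.0148, 0.076]
tool_rot: [-179.9, -0.0, 133.5]
force: [-3.4, -3.7, 5.8]
grip_width: 0.0257
grasp_force: 20.0
pix [279. 250.] 1927 mean [ 0.5556 -0.0026  0.1124] rect [556.3  -3.4] [17.9 28.5] 43.7 z [0.111 0.114]
pix [246. 262.] 189 mean [ 0.548  -0.0187  0.1122] rect [550.4 -18.9] [ 7.  15.5] 84.0 z [0.109 0.115]
pix [313. 262.] 191 mean [0.5722 0.0042 0.1122] rect [572.5   1.8] [ 6.9 15.7] 3.2 z [0.109 0.116]
pix [279. 313.] 497 mean [ 0.58   -0.0289  0.1123] rect [579.9 -29. ] [17.7 10.3] 43.6 z [0.111 0.113]
```

View pics/w4c.png

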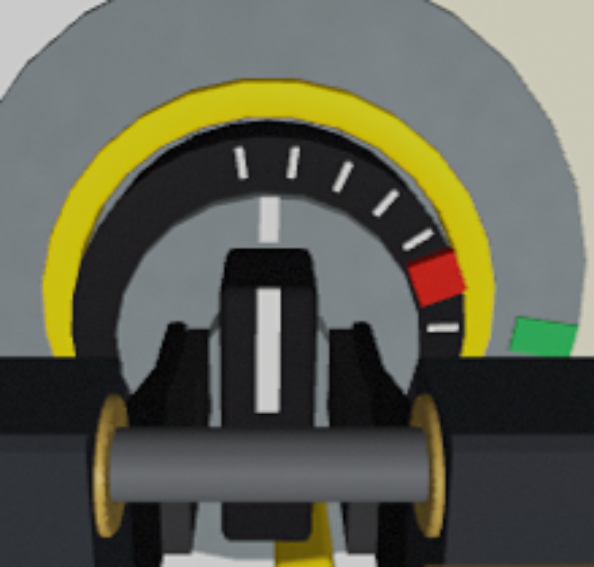

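The view shows the fingers clamped on the round hub below the bar, with gaps beside the bar at (215,360) and (320,360). I'll open, rise 8 mm and grip again.

```bash
python3 -m jog '[[0.5,0,0,0,0],[0.5,0,0,0,0],[0.5,0,0,-0.5,0],[0.5,0,0,0,0],[0,0,0,0,0],[0,0,0,0,0],[0,0,0,0,0],[0,0,0,0,0],[0,0,0,0,0],[0,0,0,0,0]]' 25
```

```text
time_s: 16.68
tool_pos: [0.5649, -0.0144, 0.0852]
tool_rot: [-179.9, -0.1, 133.5]
force: [-2.6, -1.4, 3.0]
grip_width: 0.0178
grasp_force: 25.0
```

```bash
python3 -m jog '[[0,0,0,0,0.154],[0,0,0,0,0.154],[0,0,0,0,0.154],[0,0,0,0,0.154],[0,0,0,0,0.154],[0,0,0,0,0.154],[0,0,0,0,0.154],[0,0,0,0,0.154],[0,0,0,0,0.154],[0,0,0,0,0.154],[0,0,0,0,0],[0,0,0,0,0]]'
python3 -m jog '[[0.5,0,0,0,0],[0.5,0,0,0,0],[0.5,0,0,-1,0],[0.5,0,0,-1,0],[0.5,0,0,-1,0],[0.5,0,0,-1,0],[0.5,0,0,-1,0],[0.5,0,0,-1,0],[0.5,0,0,0,0],[0.5,0,0,0,0]]'
python3 - <<'E'
from h import *
c,W=wrist('w5'); z=W[...,2]; hsv=cv2.cvtColor(c['color'],cv2.COLOR_RGB2HSV); H,S,V=hsv[...,0],hsv[...,1],hsv[...,2]
C=np.array([.5652,-.0127])
def ang(n,m):
    P=np.nanmedian(W[m],0); d=P[:2]-C; print(n,m.sum(),P.round(4),np.hypot(*d).round(4),np.degrees(np.arctan2(d[1],d[0])).round(1))
ro=np.hypot(W[...,0]-C[0],W[...,1]-C[1])
ang('red',((H<6)|(H>174))&(S>150)&(V>90)&(z>.06)&(z<.085)&(ro<.06))
ang('ptr',(S<40)&(V>150)&(z>.074)&(z<.082)&(ro<.04))
ang('barwhite',(S<40)&(V>150)&(z>.108)&(z<.118)&(ro<.04))
ang('tab',(H>20)&(H<35)&(S>150)&(z>.08)&(z<.09)&(ro<.08))
ang('white',(S<40)&(V>150)&(z>.043)&(z<.05)&(ro<.08)&(ro>.058))
blobs(W,(z>.108)&(z<.116)&(ro<.05),60)
E
```

```text
time_s: 17.68
tool_pos: [0.5644, -0.0144, 0.0852]
tool_rot: [-179.8, 0.1, 64.2]
force: [-4.1, -2.0, 2.8]
grip_width: 0.0179
grasp_force: 25.0
time_s: 18.52
tool_pos: [0.567, -0.0131, 0.2064]
tool_rot: [179.9, -0.1, 64.3]
force: [-0.9, 0.2, -0.6]
grip_width: 0.0432
grasp_force: 0.0
red 112 [0.5826 0.0246 0.074 ] 0.0412 64.9
ptr 45 [0.5781 0.0139 0.0774] 0.0295 64.2
barwhite 126 [5.717e-01 4.000e-04 1.132e-01] 0.0146 63.8
tab 300 [ 0.616  -0.0516  0.0851] 0.064 -37.4
white 3 [ 0.6308 -0.0575  0.0454] 0.0794 -34.3
pix [277. 207.] 1085 mean [ 0.5659 -0.012   0.1124] rect [565.5 -13.2] [54.1 17.5] 63.6 z [0.111 0.114]
```

```bash
python3 -m jog '[[0.5,0,0,0,-0.145],[0.5,0,0,0,-0.145],[0.5,0,0,0,-0.145],[0.5,0,0,0,-0.145],[0.5,0,0,0,-0.145],[0.5,0,0,0,-0.145],[0.5,0,0,0,-0.145],[0.5,0,0,0,-0.145],[0.5,0,0,0,-0.145],[0.5,0,0,0,-0.145],[0.5,0,0,0,-0.145],[0.5,0,0,0,-0.145]]' | head -3
python3 -m jog '[[0.5,-0.85,-0.05,0,0],[0.5,-0.85,0,0,0],[0.5,-0.85,0,0,0],[0.5,-0.5,0,0,0],[0.5,0,0,0,0],[0.5,0,0,0,0]]' | head -3
python3 -c "
from h import *
go(.6176,-.0528,.05,142.6)"
```

```text
time_s: 19.57
tool_pos: [0.5652, -0.0133, 0.2037]
tool_rot: [-179.9, -0.1, 142.9]
time_s: 20.07
tool_pos: [0.6131, -0.0516, 0.2042]
tool_rot: [-179.9, -0.1, 142.5]
from [ 6.131000e-01 -5.160000e-02  2.042000e-01  1.424781e+02] turn -0.003 shift [-0.21  0.09  7.71] yaw 142.6 yaw-az 147.0
```

```bash
python3 -m jog '[[0.5,-0.2,0.1,0.95,0],[0.5,0,0,0.95,0],[0.5,0,0,0.95,0],[0.5,0,0,0.95,0],[0.5,0,0,0.95,0],[0.5,0,0,0.95,0],[0.5,0,0,0.95,0],[0.5,0,0,0.9,0],[0.5,0,0,0.15,0],[0.5,0,0,0,0]]' | head -4
python3 -m jog '[[0,0,0,0,0],[0,0,0,0,0],[0,0,0,0,0],[0,0,0,0,0],[0,0,0,0,0],[0,0,0,0,0],[0,0,0,0,0]]' 20;  python3 -c "
from h import *
p=env.get_obs()['tool_pos']; d=p[:2]-[.5652,-.0127]; print(np.hypot(*d),np.degrees(np.arctan2(d[1],d[0])))"
```

```text
time_s: 20.9
tool_pos: [0.6165, -0.0511, 0.0502]
tool_rot: [-179.9, -0.2, 142.6]
force: [0.1, 1.0, -0.0]
time_s: 21.48
tool_pos: [0.6181, -0.0531, 0.052]
tool_rot: [-180.0, 0.0, 142.5]
force: [-1.6, -1.6, 3.4]
grip_width: 0.0141
grasp_force: 19.9
0.06654237127594893 -37.39171286773367
```

```bash
python3 -m jog '[[0,0.02,0.374,0,-0.1435],[0,0.02,0.374,0,-0.1435],[0,0.02,0.374,0,-0.1435],[0,0.02,0.374,0,-0.1435],[0,0.02,0.374,0,-0.1435],[0,0.02,0.374,0,-0.1435],[0,0.02,0.374,0,-0.1435],[0,0.02,0.374,0,-0.1435],[0,0.02,0.374,0,-0.1435],[0,0.02,0.374,0,-0.1435],[0,0.02,0.374,0,-0.1435],[0,0,0,0,0]]'
python3 -m jog '[[0,0,0,0,0],[0,0,0,0,0],[0.5,0,0,0,0],[0.5,0,0,0,0],[0.5,0,0,0,0],[0.5,0,0,-1,0],[0.5,0,0,-1,0],[0.5,0,0,-1,0],[0.5,0,0,-1,0],[0.5,0,0,-1,0],[0.5,0,0,-1,0]]' | head -3
python3 -m jog '[[0.5,1,0,-1,0],[0.5,1,0,-1,0],[0.5,1,0,-1,0],[0.5,0,0,0,0],[0.5,0,0,0,0]]' | head -3
python3 - <<'E'
from h import *
c,W=wrist('w6'); z=W[...,2]; hsv=cv2.cvtColor(c['color'],cv2.COLOR_RGB2HSV); H,S,V=hsv[...,0],hsv[...,1],hsv[...,2]
C=np.array([.5652,-.0127])
def ang(n,m):
    P=np.nanmedian(W[m],0); d=P[:2]-C; print(n,m.sum(),P.round(4),np.hypot(*d).round(4),np.degrees(np.arctan2(d[1],d[0])).round(1))
ro=np.hypot(W[...,0]-C[0],W[...,1]-C[1])
ang('red',((H<6)|(H>174))&(S>150)&(V>90)&(z>.06)&(z<.085)&(ro<.06))
ang('ptr',(S<40)&(V>150)&(z>.074)&(z<.082)&(ro<.04))
ang('tab',(H>20)&(H<35)&(S>150)&(z>.08)&(z<.09)&(ro<.08)&(ro>.05))
ang('green',(H>45)&(H<85)&(S>100)&(z>.04)&(z<.05)&(ro<.08))
ang('white',(S<40)&(V>150)&(z>.043)&(z<.05)&(ro<.08)&(ro>.058))
blobs(W,(z>.108)&(z<.116)&(ro<.05),60)
c=save('top','t6'); W=world(c); z=W[...,2]; roi=np.zeros(z.shape,bool); roi[120:285,140:430]=1
blobs(W,roi&(z>.062)&(z<.079),60); blobs(W,roi&(z>.09)&(z<.106),40)
E
```

```text
time_s: 22.48
tool_pos: [0.6193, 0.0234, 0.052]
tool_rot: [-180.0, -0.2, -146.1]
force: [-4.3, -5.3, 5.0]
grip_width: 0.0139
grasp_force: 20.0
time_s: 23.4
tool_pos: [0.621, 0.0256, 0.1723]
tool_rot: [180.0, 0.0, -146.4]
time_s: 23.82
tool_pos: [0.5717, -0.0084, 0.233]
tool_rot: [-180.0, 0.2, -146.5]
red 57 [0.5827 0.0253 0.074 ] 0.0418 65.3
ptr 0 [nan nan nan] nan nan
tab 220 [0.6178 0.0223 0.0854] 0.0632 33.7
green 0 [nan nan nan] nan nan
white 88 [ 0.6235 -0.0575  0.0454] 0.0735 -37.5
pix [279. 188.] 958 mean [ 0.5643 -0.0135  0.1124] rect [564.9 -12.8] [54.1 18. ] 63.8 z [0.111 0.114]
pix [351. 214.] 400 mean [ 0.5337 -0.1661  0.068 ] rect [ 536.3 -171.8] [ 74.8 137.7] 68.3 z [0.063 0.074]
pix [398. 201.] 145 mean [ 0.5802 -0.3166  0.0672] rect [ 582.  -321.5] [58.3 53.6] 64.6 z [0.063 0.073]
pix [388. 240.] 584 mean [ 0.4521 -0.2834  0.0683] rect [ 453.9 -285.4] [ 63.8 134.1] 67.4 z [0.063 0.074]
pix [285. 243.] 124 mean [0.4356 0.0431 0.0685] rect [432.8  46.4] [73.2 38.1] 1.3 z [0.064 0.075]
pix [357. 199.] 59 mean [ 0.5782 -0.179   0.0976] rect [ 578.  -179.8] [24.7 25. ] 46.5 z [0.091 0.103]
pix [401. 199.] 73 mean [ 0.5809 -0.3212  0.0973] rect [ 580.5 -321.6] [28.9 27.5] 75.9 z [0.091 0.103]
pix [351. 221.] 101 mean [ 0.5073 -0.1606  0.0981] rect [ 507.  -160.7] [42.2 24. ] 45.2 z [0.093 0.102]
pix [390. 239.] 177 mean [ 0.4532 -0.2844  0.0978] rect [ 453.4 -284.8] [25.3 69.5] 67.7 z [0.093 0.103]
pix [288. 244.] 50 mean [0.4302 0.0351 0.098 ] rect [432.2  37.4] [31.6 18.9] 1.5 z [0.092 0.103]
pix [172. 270.] 103 mean [0.3388 0.3919 0.0984] rect [342.1 398. ] [68.  44.2] 3.3 z [0.092 0.105]
  return np.nanmean(a, axis, out=out, keepdims=keepdims)
```

Pod: the pointer is at the red clip to within 1–2°, and the collar is locked with its tab at 33.7°. tub2 has been knocked to (0.507, -0.161). I'll start picking with tub1.

```bash
python3 -m jog '[[0.55,0,0,0,0.148],[0.55,0,0,0,0.148],[0.55,0,0,0,0.148],[0.55,0,0,0,0.148],[0.55,0,0,0,0.148],[0.55,0,0,0,0.148],[0.55,0,0,0,0.148],[0.55,0,0,0,0.148],[0.55,0,0,0,0.148],[0.55,0,0,0,0.148],[0.55,0,0,0,0.148],[0.55,0,0,0,0.148]]' | head -3
python3 -m jog '[[0.55,0,0,0,0.148],[0.55,0,0,0,0],[0.55,0,0,0,0]]' | head -3
python3 -c "
from h import *
go(.4369,.0235,.20,127.1)"
```

```text
time_s: 24.92
tool_pos: [0.5709, -0.007, 0.2296]
tool_rot: [-179.9, -0.1, 133.4]
time_s: 25.17
tool_pos: [0.5709, -0.0073, 0.2301]
tool_rot: [-179.9, -0.0, 127.2]
from [ 5.709000e-01 -7.300000e-03  2.301000e-01  1.272493e+02] turn 0.003 shift [ 5.27 -4.42  1.5 ] yaw 127.1 yaw-az 124.0
```

```bash
python3 -m jog '[[0.55,0.88,-0.74,0.25,0],[0.55,0.88,-0.74,0.25,0],[0.55,0.88,-0.74,0.25,0],[0.55,0.88,-0.74,0.25,0],[0.55,0.88,-0.73,0.25,0],[0.55,0.87,-0.73,0.25,0],[0.55,0,0,0,0],[0.55,0,0,0,0],[0.55,0,0,0,0]]' | head -3
cat >> h.py <<'E'
def near(out,x,y,rad=.07,bands=((.066,.073),(.095,.104))):
    c,W=wrist(out); ro=np.hypot(W[...,0]-x,W[...,1]-y)
    for a,b in bands: print((a,b)); blobs(W,(W[...,2]>a)&(W[...,2]<b)&(ro<rad),80)
def slot(x,y,C=(.5398,.2301),yaw=14.1):
    a=np.deg2rad(yaw); return C[0]+np.cos(a)*x-np.sin(a)*y, C[1]+np.sin(a)*x+np.cos(a)*y
E
python3 -c "
from h import *
near('w7',.437,.0235); go(.4369,.0235,.068,127.1)
for s in ((70,-35),(70,35),(0,35),(-70,35),(-35,-35)): print(s,np.round(slot(s[0]/1e3,s[1]/1e3),4))"
```

```text
time_s: 25.92
tool_pos: [0.4377, 0.0228, 0.2017]
tool_rot: [179.9, 0.0, 127.1]
(0.066, 0.073)
pix [278. 191.] 2208 mean [0.4344 0.0263 0.0692] rect [436.9  22.5] [61.9 62.1] 37.0 z [0.068 0.071]
(0.095, 0.104)
pix [277. 202.] 1097 mean [0.4361 0.0235 0.0991] rect [436.6  23. ] [23.3 43.2] 36.4 z [0.098 0.1  ]
from [4.38000e-01 2.26000e-02 2.01700e-01 1.27042e+02] turn -0.001 shift [ 0.07 -0.02  6.69] yaw 127.1 yaw-az 124.0
(70, -35) [0.6162 0.2132]
(70, 35) [0.5992 0.2811]
(0, 35) [0.5313 0.264 ]
(-70, 35) [0.4634 0.247 ]
(-35, -35) [0.5144 0.1876]
```

```bash
python3 -m jog '[[0.55,-0.05,0,0.9,0],[0.55,0,0,0.9,0],[0.55,0,0,0.9,0],[0.55,0,0,0.9,0],[0.55,0,0,0.9,0],[0.55,0,0,0.9,0],[0.55,0,0,0.9,0],[0.55,0,0,0.39,0],[0.55,0,0,0,0]]' 30 | head -4
python3 -m jog '[[0,0,0,0,0],[0,0,0,0,0],[0,0,0,0,0],[0,0,0,0,0],[0,0,0,0,0],[0,0,0,0,0]]' 30
python3 -m jog '[[0,0,0,-0.5,0],[0,0,0,-0.9,0],[0,0,0,-0.9,0],[0,0,0,-0.9,0],[0,0,0,-0.9,0],[0,0,0,-0.9,0],[0,0,0,-0.9,0],[0,0,0,-0.9,0],[0,0,0,0,0],[0,0,0,0,0]]' 30;python3 -c "
from h import *
go(.4634,.247,.20,104.1)"
```

```text
time_s: 26.72
tool_pos: [0.4368, 0.0213, 0.066]
tool_rot: [-179.8, -0.0, 127.0]
force: [-0.9, -0.4, 0.7]
time_s: 27.22
tool_pos: [0.4379, 0.022, 0.0682]
tool_rot: [180.0, 0.0, 127.0]
force: [-0.3, -0.9, 2.8]
grip_width: 0.024
grasp_force: 29.9
time_s: 28.05
tool_pos: [0.438, 0.0221, 0.2043]
tool_rot: [179.9, 0.0, 127.0]
force: [0.2, -0.0, -3.6]
grip_width: 0.0239
grasp_force: 29.9
from [4.380000e-01 2.210000e-02 2.043000e-01 1.269915e+02] turn 0.509 shift [10.6   3.97  0.22] yaw 104.1 yaw-az 76.0
```

```bash
python3 -m jog '[[0,0,0,0,0.127],[0,0,0,0,0.127],[0,0,0,0,0.127],[0,0,0,0,0.127],[0,0,0,0,0]]' | head -3
python3 -m jog '[[0,0.88,0.33,0,0],[0,0.88,0.33,0,0],[0,0.88,0.33,0,0],[0,0.88,0.33,0,0],[0,0.88,0.33,0,0],[0,0.88,0.33,0,0],[0,0.88,0.33,0,0],[0,0.88,0.33,0,0],[0,0.88,0.33,0,0],[0,0.88,0.33,0,0],[0,0.88,0.33,0,0],[0,0.87,0.33,0,0]]' | head -3
python3 -m jog '[[0,0,0,0,0],[0,0,0,0,0],[0,0,0,0,0]]' | head -3
python3 -c "
from h import *
go(.4634,.247,.076,104.1)"
```

```text
time_s: 28.47
tool_pos: [0.4365, 0.0218, 0.202]
tool_rot: [-179.8, 0.0, 104.0]
time_s: 29.47
tool_pos: [0.4622, 0.2465, 0.2023]
tool_rot: [-179.9, 0.0, 104.3]
time_s: 29.72
tool_pos: [0.4627, 0.245, 0.203]
tool_rot: [-179.9, 0.1, 104.2]
from [  0.4627   0.245    0.203  104.162 ] turn 0.001 shift [0.09 0.06 6.35] yaw 104.1 yaw-az 76.0
```

```bash
python3 -m jog '[[0,0.03,0.05,0.8,0],[0,0,0,0.8,0],[0,0,0,0.8,0],[0,0,0,0.8,0],[0,0,0,0.8,0],[0,0,0,0.8,0],[0,0,0,0.8,0],[0,0,0,0.6,0],[0,0,0,0.15,0],[0,0,0,0,0],[0,0,0,0,0]]'
python3 -m jog '[[0.42,0,0,0,0],[0.42,0,0,0,0],[0.42,0,0,0,0],[0.42,0,0,-0.8,0],[0.42,0,0,-0.8,0],[0.42,0,0,-0.9,0],[0.42,0,0,-0.9,0],[0.42,0,0,-0.9,0],[0.42,0,0,-0.9,0],[0.42,0,0,-0.9,0],[0.42,0,0,0,0]]'
python3 -c "
from h import *
near('w8',*slot(-.07,.035),.06,((.073,.079),(.10,.11),(.058,.064)))
go(.507,-.1607,.215,135)"
```

```text
time_s: 30.63
tool_pos: [0.4642, 0.2466, 0.0773]
tool_rot: [180.0, -0.0, 104.1]
force: [-0.8, -0.3, -2.3]
grip_width: 0.024
grasp_force: 30.0
time_s: 31.55
tool_pos: [0.466, 0.2481, 0.2033]
tool_rot: [179.6, -0.2, 104.1]
force: [1.9, 1.6, 0.6]
grip_width: 0.0368
grasp_force: 0.0
(0.073, 0.079)
pix [277. 193.] 2164 mean [0.4638 0.2533 0.0753] rect [464.7 249.4] [61.7 60.8] 14.1 z [0.074 0.077]
(0.1, 0.11)
pix [276. 204.] 1161 mean [0.4646 0.2499 0.1051] rect [464.8 249.3] [24.  43.4] 13.9 z [0.103 0.106]
(0.058, 0.064)
pix [260. 177.] 898 mean [0.4432 0.2618 0.0595] rect [442.4 259.1] [119.6  65.9] 60.0 z [0.058 0.061]
pix [276. 165.] 94 mean [0.4569 0.2784 0.0613] rect [457.4 278.4] [59.4  1.1] 14.2 z [0.059 0.064]
from [  0.4652   0.2476   0.2013 104.1355] turn -0.686 shift [-15.92 -12.96  -0.69] yaw 135.0 yaw-az 153.0
```

```bash
python3 -m jog '[[0.55,0,0,0,0.146],[0.55,0,0,0,0.146],[0.55,0,0,0,0.146],[0.55,0,0,0,0.146],[0.55,0,0,0,0.146],[0.55,0,0,0,0.146],[0.55,0,0,0,0.146],[0.55,0,0,0,0.146],[0.55,0,0,0,0.146],[0.55,0,0,0,0]]' | head -3
python3 -c "
from h import *
go(.507,-.1607,.205,45)"
```

```text
time_s: 32.43
tool_pos: [0.4633, 0.2465, 0.1978]
tool_rot: [-180.0, 0.1, 44.8]
from [ 0.4633  0.2465  0.1978 44.8381] turn -0.004 shift [-12.85  15.94  -0.36] yaw 45.0 yaw-az 63.0
```

```bash
python3 -m jog '[[0.55,-0.72,0.88,-0.04,0],[0.55,-0.72,0.88,-0.04,0],[0.55,-0.72,0.88,-0.04,0],[0.55,-0.72,0.88,-0.04,0],[0.55,-0.72,0.88,-0.04,0],[0.55,-0.72,0.88,-0.04,0],[0.55,-0.72,0.88,-0.04,0],[0.55,-0.72,0.88,-0.04,0],[0.55,-0.72,0.88,-0.04,0]]' | head -3
python3 -m jog '[[0.55,-0.71,0.89,0,0],[0.55,-0.71,0.89,0,0],[0.55,-0.71,0.89,0,0],[0.55,-0.71,0.89,0,0],[0.55,-0.71,0.89,0,0],[0.55,-0.71,0.89,0,0],[0.55,-0.71,0.89,0,0],[0.55,-0.71,0.89,0,0],[0.55,-0.71,0.89,0,0],[0.55,0,0,0,0],[0.55,0,0,0,0],[0.55,0,0,0,0]]' | head -3
python3 -c "
from h import *
near('w9',.507,-.1607,.09); go(.507,-.1607,.068,45)"
```

```text
time_s: 33.18
tool_pos: [0.4837, 0.042, 0.2054]
tool_rot: [-180.0, 0.0, 45.2]
time_s: 34.18
tool_pos: [0.5068, -0.1597, 0.2053]
tool_rot: [-179.9, 0.0, 45.1]
(0.066, 0.073)
pix [335. 161.] 863 mean [ 0.5723 -0.1737  0.0689] rect [ 573.6 -178.8] [54.1 39.4] 68.3 z [0.067 0.071]
pix [283. 192.] 2119 mean [ 0.5121 -0.1598  0.0693] rect [ 509.2 -162.6] [62.  61.4] 46.9 z [0.068 0.071]
(0.095, 0.104)
pix [352. 166.] 794 mean [ 0.5803 -0.1811  0.0993] rect [ 579.8 -181.8] [29.5 28.1] 75.0 z [0.098 0.101]
pix [284. 203.] 1087 mean [ 0.51   -0.1624  0.0992] rect [ 509.4 -162.8] [43.7 23.9] 46.1 z [0.097 0.1  ]
from [ 0.5069 -0.1592  0.2054 45.1678] turn 0.004 shift [-0.05  0.06  6.87] yaw 45.0 yaw-az 63.0
```

```bash
python3 -m jog '[[0.55,-0.04,0.2,0.9,-0.03],[0.55,0,0,0.9,0],[0.55,0,0,0.9,0],[0.55,0,0,0.9,0],[0.55,0,0,0.9,0],[0.55,0,0,0.9,0],[0.55,0,0,0.9,0],[0.55,0,0,0.5,0],[0.55,0,0,0,0]]' 30 | head -4
python3 -m jog '[[0,0,0,0,0],[0,0,0,0,0],[0,0,0,0,0],[0,0,0,0,0],[0,0,0,0,0],[0,0,0,0,0]]' 30
python3 -m jog '[[0,0,0,-0.5,0],[0,0,0,-0.9,0],[0,0,0,-0.9,0],[0,0,0,-0.9,0],[0,0,0,-0.9,0],[0,0,0,-0.9,0],[0,0,0,-0.9,0],[0,0,0,-0.9,0],[0,0,0,-0.4,0],[0,0,0,0,0]]' 30;python3 -c "
from h import *
go(*slot(.07,.035),.21,14.1); go(*slot(.07,.035),.21,104.1)"
```

```text
time_s: 34.98
tool_pos: [0.5076, -0.1621, 0.0676]
tool_rot: [-179.8, 0.1, 46.5]
force: [-0.3, -0.5, 0.5]
time_s: 35.48
tool_pos: [0.5097, -0.1639, 0.0706]
tool_rot: [180.0, -0.1, 46.4]
force: [-0.9, 1.3, 3.9]
grip_width: 0.024
grasp_force: 30.0
time_s: 36.32
tool_pos: [0.5103, -0.1644, 0.2159]
tool_rot: [179.8, -0.1, 46.3]
force: [-0.1, -0.7, -2.9]
grip_width: 0.0239
grasp_force: 30.0
from [ 0.5103 -0.1644  0.2159 46.3442] turn 0.717 shift [  9.74 -20.52   0.3 ] yaw 14.1 yaw-az -11.0
from [ 0.5103 -0.1644  0.2159 46.3442] turn -1.283 shift [20.52  9.74  0.3 ] yaw 104.1 yaw-az 79.0
```

```bash
python3 -m jog '[[0,0,0,0,-0.1426],[0,0,0,0,-0.1426],[0,0,0,0,-0.1426],[0,0,0,0,-0.1426],[0,0,0,0,-0.1426],[0,0,0,0,-0.1426],[0,0,0,0,-0.1426],[0,0,0,0,-0.1426],[0,0,0,0,-0.1426],[0,0,0,0,0]]' | head -3
python3 -m jog '[[0,0.93,0.44,0,0],[0,0.93,0.44,0,0],[0,0.93,0.44,0,0],[0,0.93,0.44,0,0],[0,0.93,0.44,0,0],[0,0.93,0.44,0,0],[0,0.93,0.44,0,0],[0,0.93,0.44,0,0],[0,0.93,0.44,0,0],[0,0.93,0.44,0,0],[0,0.93,0.44,0,0]]' | head -3
python3 -m jog '[[0,0.93,0.44,0,0],[0,0.93,0.44,0,0],[0,0.93,0.44,0,0],[0,0.93,0.44,0,0],[0,0.93,0.44,0,0],[0,0.93,0.44,0,0],[0,0.93,0.44,0,0],[0,0.93,0.44,0,0],[0,0.93,0.44,0,0],[0,0.93,0.44,0,0],[0,0.93,0.44,0,0],[0,0,0,0,0]]' | head -3
python3 -m jog '[[0,0,0,0,0],[0,0,0,0,0]]' | head -3
python3 -c "
from h import *
go(*slot(.07,.035),.078,104.1)"
```

```text
time_s: 37.15
tool_pos: [0.5083, -0.1638, 0.2124]
tool_rot: [-179.9, -0.0, 104.3]
time_s: 38.07
tool_pos: [0.5527, 0.059, 0.2127]
tool_rot: [-179.9, 0.0, 103.9]
time_s: 39.07
tool_pos: [0.5958, 0.2863, 0.2117]
tool_rot: [-179.9, -0.2, 104.3]
time_s: 39.23
tool_pos: [0.597, 0.2791, 0.2127]
tool_rot: [-179.9, 0.1, 104.0]
from [  0.597    0.2791   0.2127 103.9738] turn -0.003 shift [0.07 0.13 6.74] yaw 104.1 yaw-az 79.0
```

```bash
python3 -m jog '[[0,0.02,0.1,0.8,0],[0,0,0,0.8,0],[0,0,0,0.8,0],[0,0,0,0.8,0],[0,0,0,0.8,0],[0,0,0,0.8,0],[0,0,0,0.8,0],[0,0,0,0.8,0],[0,0,0,0.34,0],[0,0,0,0,0],[0,0,0,0,0]]'
python3 -m jog '[[0.42,0,0,0,0],[0.42,0,0,0,0],[0.42,0,0,0,0],[0.42,0,0,-0.8,0],[0.42,0,0,-0.8,0],[0.42,0,0,-0.9,0],[0.42,0,0,-0.9,0],[0.42,0,0,-0.9,0],[0.42,0,0,-0.9,0],[0.42,0,0,-0.9,0],[0.42,0,0,0,0]]'
python3 -c "
from h import *
near('w10',*slot(.07,.035),.06,((.073,.079),(.10,.11)))
go(.5798,-.1815,.21,90)"
```

```text
time_s: 40.15
tool_pos: [0.5996, 0.2801, 0.0794]
tool_rot: [180.0, 0.0, 104.0]
force: [-0.1, 0.9, -2.0]
grip_width: 0.0239
grasp_force: 30.0
time_s: 41.07
tool_pos: [0.6015, 0.282, 0.2065]
tool_rot: [179.5, -0.1, 104.1]
force: [0.9, -0.1, 1.3]
grip_width: 0.0368
grasp_force: 0.0
(0.073, 0.079)
pix [277. 194.] 2143 mean [0.5999 0.2848 0.0753] rect [600.9 281. ] [61.8 60.8] 13.8 z [0.074 0.076]
(0.1, 0.11)
pix [277. 205.] 1124 mean [0.6009 0.282  0.105 ] rect [600.9 281.1] [23.9 44. ] 14.6 z [0.103 0.106]
from [  0.6008   0.2816   0.2043 104.0998] turn 0.313 shift [-23.16  -1.05  -0.29] yaw 90.0 yaw-az 107.0
```

```bash
python3 -c "
from h import *
go(.5798,-.1815,.21,104.1)"
python3 -m jog '[[0.6,-0.98,0,0,0],[0.6,-0.98,0,0,0],[0.6,-0.98,0,0,0],[0.6,-0.98,0,0,0],[0.6,-0.98,0,0,0],[0.6,-0.98,0,0,0],[0.6,-0.98,0,0,0],[0.6,-0.98,0,0,0],[0.6,-0.98,0,0,0],[0.6,-0.98,0,0,0],[0.6,-0.98,0,0,0],[0.6,-0.98,0,0,0]]' | head -3
python3 -c "
from h import *
go(.5798,-.1815,.21,104.1)"
```

```text
from [  0.6008   0.2816   0.2043 104.0998] turn -0.0 shift [-22.2   -6.66  -0.29] yaw 104.1 yaw-az 121.0
time_s: 42.12
tool_pos: [0.6561, 0.052, 0.2]
tool_rot: [-179.9, -0.0, 104.1]
from [6.56100e-01 5.20000e-02 2.00000e-01 1.04106e+02] turn 0.0 shift [-10.39  -6.55  -0.5 ] yaw 104.1 yaw-az 121.0
```

```bash
python3 -m jog '[[0.6,-0.95,-0.6,-0.04,0],[0.6,-0.95,-0.6,-0.04,0],[0.6,-0.95,-0.6,-0.04,0],[0.6,-0.95,-0.6,-0.04,0],[0.6,-0.95,-0.6,-0.04,0],[0.6,-0.95,-0.6,-0.04,0],[0.6,-0.95,-0.6,-0.04,0],[0.6,-0.95,-0.6,-0.04,0],[0.6,-0.95,-0.6,-0.04,0],[0.6,-0.95,-0.6,-0.04,0],[0.6,-0.94,-0.55,0,0],[0.6,0,0,0,0]]' | head -3
python3 -m jog '[[0.6,0,0,0,0],[0.6,0,0,0,0]]' | head -3
python3 -c "
from h import *
near('w11',.5798,-.1815,.05); go(.5798,-.1815,.07,104.1)"
```

```text
time_s: 43.12
tool_pos: [0.5776, -0.1878, 0.2087]
tool_rot: [-179.9, 0.2, 103.7]
time_s: 43.28
tool_pos: [0.5804, -0.1804, 0.2084]
tool_rot: [-180.0, -0.1, 104.1]
(0.066, 0.073)
pix [279. 191.] 1069 mean [ 0.5793 -0.1758  0.0689] rect [ 580.5 -181.5] [53.7 53.3] 51.2 z [0.067 0.071]
(0.095, 0.104)
pix [278. 203.] 697 mean [ 0.5805 -0.1807  0.0993] rect [ 580.7 -181. ] [28.3 28.3] 13.7 z [0.098 0.101]
from [  0.5806  -0.1798   0.2084 104.2149] turn 0.003 shift [-0.07 -0.06  6.92] yaw 104.1 yaw-az 121.0
```

```bash
python3 -m jog '[[0.6,-0.07,-0.02,0.9,0],[0.6,0,0,0.9,0],[0.6,0,0,0.9,0],[0.6,0,0,0.9,0],[0.6,0,0,0.9,0],[0.6,0,0,0.9,0],[0.6,0,0,0.9,0],[0.6,0,0,0.6,0],[0.6,0,0,0,0]]' 35 | head -4
python3 -m jog '[[0,0,0,0,0],[0,0,0,0,0],[0,0,0,0,0],[0,0,0,0,0],[0,0,0,0,0],[0,0,0,0,0]]' 35
python3 -m jog '[[0,0,0,-0.5,0],[0,0,0,-0.9,0],[0,0,0,-0.9,0],[0,0,0,-0.9,0],[0,0,0,-0.9,0],[0,0,0,-0.9,0],[0,0,0,-0.9,0],[0,0,0,-0.9,0],[0,0,0,-0.9,0],[0,0,0,-0.5,0],[0,0,0,0,0]]' 35;python3 -c "
from h import *
go(*slot(.001,.035),.22,104.1)"
```

```text
time_s: 44.08
tool_pos: [0.5786, -0.1808, 0.0679]
tool_rot: [-179.7, -0.1, 104.2]
force: [-1.1, 0.7, 0.1]
time_s: 44.58
tool_pos: [0.5807, -0.1833, 0.0721]
tool_rot: [179.9, 0.0, 104.1]
force: [-1.3, 0.3, 3.4]
grip_width: 0.0289
grasp_force: 35.0
time_s: 45.5
tool_pos: [0.5813, -0.1835, 0.2377]
tool_rot: [179.8, 0.1, 104.1]
force: [0.6, 0.3, -2.7]
grip_width: 0.0288
grasp_force: 35.0
from [  0.5813  -0.1835   0.2377 104.0984] turn -0.0 shift [22.31  3.07  0.89] yaw 104.1 yaw-az 78.0
```

```bash
python3 -m jog '[[0,0.97,0.13,0,0],[0,0.97,0.13,0,0],[0,0.97,0.13,0,0],[0,0.97,0.13,0,0],[0,0.97,0.13,0,0],[0,0.97,0.13,0,0],[0,0.97,0.13,0,0],[0,0.97,0.13,0,0],[0,0.97,0.13,0,0],[0,0.97,0.13,0,0],[0,0.97,0.13,0,0],[0,0.97,0.13,0,0]]' | head -3
python3 -m jog '[[0,0.96,0.13,0,0],[0,0.96,0.13,0,0],[0,0.96,0.13,0,0],[0,0.96,0.13,0,0],[0,0.96,0.13,0,0],[0,0.96,0.13,0,0],[0,0.96,0.13,0,0],[0,0.96,0.13,0,0],[0,0.96,0.13,0,0],[0,0.96,0.13,0,0],[0,0.96,0.13,0,0],[0,0,0,0,0]]' | head -3
python3 -m jog '[[0,0,0,0,0],[0,0,0,0,0],[0,0,0,0,0]]' | head -3
python3 -c "
from h import *
go(*slot(.001,.035),.079,104.1)"
```

```text
time_s: 46.5
tool_pos: [0.5527, 0.0512, 0.2337]
tool_rot: [-179.9, -0.0, 104.1]
time_s: 47.5
tool_pos: [0.5275, 0.2677, 0.2331]
tool_rot: [-179.8, -0.1, 104.5]
time_s: 47.75
tool_pos: [0.5302, 0.2605, 0.2345]
tool_rot: [-180.0, 0.1, 104.0]
from [  0.5302   0.2605   0.2345 103.9949] turn -0.002 shift [0.16 0.14 7.77] yaw 104.1 yaw-az 78.0
```

```bash
python3 -m jog '[[0,0.05,0.08,0.8,0],[0,0,0,0.8,0],[0,0,0,0.8,0],[0,0,0,0.8,0],[0,0,0,0.8,0],[0,0,0,0.8,0],[0,0,0,0.8,0],[0,0,0,0.8,0],[0,0,0,0.8,0],[0,0,0,0.57,0],[0,0,0,0,0],[0,0,0,0,0]]'
python3 -m jog '[[0.45,0,0,0,0],[0.45,0,0,0,0],[0.45,0,0,0,0],[0.45,0,0,-0.8,0],[0.45,0,0,-0.8,0],[0.45,0,0,-0.9,0],[0.45,0,0,-0.9,0],[0.45,0,0,-0.9,0],[0.45,0,0,-0.9,0],[0.45,0,0,-0.9,0],[0.45,0,0,0,0]]'
python3 -c "
from h import *
near('w12',*slot(.0,.035),.1,((.073,.079),(.10,.11)))
go(.5805,-.3216,.21,104.1)"
```

```text
time_s: 48.75
tool_pos: [0.5315, 0.2628, 0.0797]
tool_rot: [-180.0, 0.0, 104.0]
force: [0.4, -0.4, -1.3]
grip_width: 0.0289
grasp_force: 35.0
time_s: 49.67
tool_pos: [0.5337, 0.2648, 0.2069]
tool_rot: [179.5, -0.2, 104.1]
force: [0.3, 0.7, 0.3]
grip_width: 0.039
grasp_force: 0.0
(0.073, 0.079)
pix [213. 191.] 1940 mean [0.4678 0.2547 0.0754] rect [464.9 249.4] [61.8 61.3] 13.8 z [0.074 0.077]
pix [337. 193.] 1777 mean [0.5929 0.2839 0.0753] rect [599.5 280.5] [59.3 61.8] 13.9 z [0.074 0.077]
pix [276. 190.] 1002 mean [0.5311 0.2716 0.0752] rect [532.4 265.5] [52.3 51.8] 84.1 z [0.073 0.077]
(0.1, 0.11)
pix [203. 202.] 1165 mean [0.4654 0.2502 0.105 ] rect [465.  248.8] [24.5 44.2] 14.3 z [0.103 0.107]
pix [349. 204.] 1121 mean [0.5998 0.2818 0.105 ] rect [600.8 281. ] [24.4 43.4] 14.0 z [0.103 0.106]
pix [276. 203.] 752 mean [0.5322 0.2662 0.1053] rect [532.1 265.6] [28.5 28.7] 14.5 z [0.104 0.107]
from [  0.533    0.2643   0.2047 104.1013] turn 0.0 shift [-28.99  -4.83  -0.26] yaw 104.1 yaw-az 133.0
```

```bash
python3 -m jog '[[0.6,-0.97,-0.16,0,0],[0.6,-0.97,-0.16,0,0],[0.6,-0.97,-0.16,0,0],[0.6,-0.97,-0.16,0,0],[0.6,-0.97,-0.16,0,0],[0.6,-0.97,-0.16,0,0],[0.6,-0.97,-0.16,0,0],[0.6,-0.97,-0.16,0,0],[0.6,-0.97,-0.16,0,0],[0.6,-0.97,-0.16,0,0],[0.6,-0.97,-0.16,0,0],[0.6,-0.97,-0.16,0,0]]' | head -3
python3 -m jog '[[0.6,-0.97,-0.16,0,0],[0.6,-0.97,-0.16,0,0],[0.6,-0.97,-0.16,0,0],[0.6,-0.97,-0.16,0,0],[0.6,-0.97,-0.16,0,0],[0.6,-0.97,-0.16,0,0],[0.6,-0.97,-0.16,0,0],[0.6,-0.97,-0.16,0,0],[0.6,-0.97,-0.16,0,0],[0.6,-0.97,-0.16,0,0],[0.6,-0.97,-0.16,0,0],[0.6,-0.97,-0.16,0,0]]' | head -3
python3 -m jog '[[0.6,-0.97,-0.16,0,0],[0.6,-0.97,-0.16,0,0],[0.6,-0.97,-0.16,0,0],[0.6,-0.97,-0.16,0,0],[0.6,-0.97,-0.16,0,0],[0.6,-0.7,-0.16,0,0],[0.6,0,0,0,0],[0.6,0,0,0,0],[0.6,0,0,0,0]]' | head -3
python3 -c "
from h import *
near('w13',.5805,-.3216,.05); go(.5805,-.3216,.07,104.1)"
```

```text
time_s: 50.72
tool_pos: [0.5504, 0.0274, 0.2008]
tool_rot: [-180.0, -0.0, 104.1]
time_s: 51.72
tool_pos: [0.5699, -0.2075, 0.2008]
tool_rot: [-180.0, -0.0, 104.1]
time_s: 52.47
tool_pos: [0.579, -0.3176, 0.2012]
tool_rot: [180.0, -0.1, 104.2]
(0.066, 0.073)
pix [283. 196.] 1082 mean [ 0.5834 -0.3162  0.0689] rect [ 585.1 -322.4] [54.  54.4] 75.0 z [0.066 0.071]
(0.095, 0.104)
pix [283. 210.] 724 mean [ 0.5851 -0.3216  0.0993] rect [ 585.2 -322.3] [27.8 29.6] 15.1 z [0.098 0.101]
from [  0.5792  -0.3173   0.2013 104.2083] turn 0.002 shift [-0.23  0.01  6.57] yaw 104.1 yaw-az 133.0
```

```bash
python3 -m jog '[[0.6,-0.25,0.22,0.9,0],[0.6,0,0,0.9,0],[0.6,0,0,0.9,0],[0.6,0,0,0.9,0],[0.6,0,0,0.9,0],[0.6,0,0,0.9,0],[0.6,0,0,0.9,0],[0.6,0,0,0.25,0],[0.6,0,0,0,0]]' 35 | head -4
python3 -m jog '[[0,0,0,0,0],[0,0,0,0,0],[0,0,0,0,0],[0,0,0,0,0],[0,0,0,0,0],[0,0,0,0,0]]' 35
python3 -m jog '[[0,0,0,-0.5,0],[0,0,0,-0.9,0],[0,0,0,-0.9,0],[0,0,0,-0.9,0],[0,0,0,-0.9,0],[0,0,0,-0.9,0],[0,0,0,-0.9,0],[0,0,0,-0.9,0],[0,0,0,-0.9,0],[0,0,0,-0.5,0],[0,0,0,0,0]]' 35;python3 -c "
from h import *
go(*slot(.0715,-.035),.235,104.1)"
```

```text
time_s: 53.27
tool_pos: [0.5837, -0.3207, 0.069]
tool_rot: [-179.9, -0.2, 104.2]
force: [-0.1, -0.9, -0.2]
time_s: 53.77
tool_pos: [0.5846, -0.3232, 0.0716]
tool_rot: [179.9, 0.0, 104.1]
force: [-1.0, 0.8, 3.6]
grip_width: 0.0291
grasp_force: 35.0
time_s: 54.68
tool_pos: [0.5851, -0.3236, 0.2374]
tool_rot: [179.8, 0.1, 104.1]
force: [-0.1, -0.3, -2.8]
grip_width: 0.0292
grasp_force: 35.0
from [  0.5851  -0.3236   0.2374 104.0987] turn -0.0 shift [25.65  8.12  0.12] yaw 104.1 yaw-az 85.0
```

```bash
python3 -m jog '[[0,0.95,0.3,0,0],[0,0.95,0.3,0,0],[0,0.95,0.3,0,0],[0,0.95,0.3,0,0],[0,0.95,0.3,0,0],[0,0.95,0.3,0,0],[0,0.95,0.3,0,0],[0,0.95,0.3,0,0],[0,0.95,0.3,0,0],[0,0.95,0.3,0,0],[0,0.95,0.3,0,0],[0,0.95,0.3,0,0]]' | head -3
python3 -m jog '[[0,0.95,0.3,0,0],[0,0.95,0.3,0,0],[0,0.95,0.3,0,0],[0,0.95,0.3,0,0],[0,0.95,0.3,0,0],[0,0.95,0.3,0,0],[0,0.95,0.3,0,0],[0,0.95,0.3,0,0],[0,0.95,0.3,0,0],[0,0.95,0.3,0,0],[0,0.95,0.3,0,0],[0,0.95,0.3,0,0]]' | head -3
python3 -m jog '[[0,0.93,0.3,0,0],[0,0.93,0.3,0,0],[0,0.93,0.3,0,0],[0,0,0,0,0],[0,0,0,0,0],[0,0,0,0,0]]' | head -3
python3 -c "
from h import *
go(*slot(.0715,-.035),.079,104.1)"
```

```text
time_s: 55.68
tool_pos: [0.5976, -0.083, 0.2331]
tool_rot: [-179.9, -0.0, 104.1]
time_s: 56.68
tool_pos: [0.6119, 0.1553, 0.233]
tool_rot: [-179.9, 0.0, 104.1]
time_s: 57.18
tool_pos: [0.6162, 0.2118, 0.2335]
tool_rot: [-179.9, 0.1, 104.1]
from [  0.6162   0.2118   0.2335 104.0662] turn -0.001 shift [0.07 0.09 7.72] yaw 104.1 yaw-az 85.0
```

```bash
python3 -m jog '[[0,0,0.04,0.8,0],[0,0,0,0.8,0],[0,0,0,0.8,0],[0,0,0,0.8,0],[0,0,0,0.8,0],[0,0,0,0.8,0],[0,0,0,0.8,0],[0,0,0,0.8,0],[0,0,0,0.8,0],[0,0,0,0.52,0],[0,0,0,0,0],[0,0,0,0,0]]'
python3 -m jog '[[0.45,0,0,0,0],[0.45,0,0,0,0],[0.45,0,0,0,0],[0.45,0,0,-0.8,0],[0.45,0,0,-0.8,0],[0.45,0,0,-0.9,0],[0.45,0,0,-0.9,0],[0.45,0,0,-0.9,0],[0.45,0,0,-0.9,0],[0.45,0,0,-0.9,0],[0.45,0,0,0,0]]'
python3 -c "
from h import *
near('w14',*slot(.05,.0),.1,((.073,.079),(.10,.11)))
c=save('top','t14'); W=world(c); z=W[...,2]; roi=np.zeros(z.shape,bool); roi[120:285,340:430]=1
blobs(W,roi&(z>.062)&(z<.079),60); blobs(W,roi&(z>.09)&(z<.106),40)
go(.4534,-.2847,.21,157.5);go(.4534,-.2847,.21,104.1)"
```

```text
time_s: 58.18
tool_pos: [0.6174, 0.2122, 0.0802]
tool_rot: [-180.0, 0.0, 104.0]
force: [0.2, -0.0, -2.9]
grip_width: 0.0295
grasp_force: 35.0
time_s: 59.1
tool_pos: [0.62, 0.214, 0.2079]
tool_rot: [179.5, -0.1, 104.1]
force: [0.8, -0.5, 0.3]
grip_width: 0.0389
grasp_force: 0.0
(0.073, 0.079)
pix [275. 126.] 2654 mean [0.6006 0.2825 0.0753] rect [601.  280.9] [61.7 61.1] 14.1 z [0.074 0.077]
pix [208. 125.] 1210 mean [0.5372 0.2678 0.0752] rect [532.2 265.7] [52.1 52.2] 57.2 z [0.073 0.077]
pix [160. 140.] 385 mean [0.4937 0.2417 0.0752] rect [492.1 245.8] [12.1 42. ] 10.8 z [0.074 0.076]
pix [277. 191.] 986 mean [0.6179 0.2196 0.0752] rect [619.5 214.1] [52.  52.5] 44.5 z [0.073 0.077]
(0.1, 0.11)
pix [275. 129.] 1359 mean [0.6011 0.2809 0.1052] rect [601.2 280.3] [23.7 43.4] 14.1 z [0.103 0.107]
pix [196. 127.] 923 mean [0.533  0.266  0.1053] rect [532.6 265.7] [29.2 28.3] 14.4 z [0.104 0.107]
pix [277. 204.] 739 mean [0.6192 0.2145 0.1053] rect [619.4 213.9] [28.9 28.9] 32.2 z [0.104 0.107]
pix [387. 240.] 593 mean [ 0.4522 -0.2828  0.0685] rect [ 453.8 -285. ] [ 64.  132.7] 67.2 z [0.063 0.074]
pix [390. 239.] 171 mean [ 0.4529 -0.2846  0.0976] rect [ 453.5 -285.1] [24.7 69.1] 67.0 z [0.092 0.103]
from [  0.6181   0.2134   0.2037 104.1042] turn -1.187 shift [ -1.92 -26.16  -0.32] yaw 157.5 yaw-az 190.0
from [  0.6181   0.2134   0.2037 104.1042] turn 0.0 shift [-22.15 -14.06  -0.32] yaw 104.1 yaw-az 136.0
```

```bash
python3 -m jog '[[0.55,0,0,-0.3,-0.1475],[0.55,0,0,0,-0.1475],[0.55,0,0,0,-0.1475],[0.55,0,0,0,-0.1475],[0.55,0,0,0,-0.1475],[0.55,0,0,0,-0.1475],[0.55,0,0,0,-0.1475],[0.55,0,0,0,-0.1475],[0.55,0,0,0,0]]' | head -3
python3 -m jog '[[0.55,-0.07,-0.97,0,0],[0.55,-0.07,-0.97,0,0],[0.55,-0.07,-0.97,0,0],[0.55,-0.07,-0.97,0,0],[0.55,-0.07,-0.97,0,0],[0.55,-0.07,-0.97,0,0],[0.55,-0.07,-0.97,0,0],[0.55,-0.07,-0.97,0,0],[0.55,-0.07,-0.97,0,0],[0.55,-0.07,-0.97,0,0],[0.55,-0.07,-0.97,0,0],[0.55,-0.07,-0.97,0,0]]' | head -3
python3 -m jog '[[0.55,-0.07,-0.97,0,0],[0.55,-0.07,-0.97,0,0],[0.55,-0.07,-0.97,0,0],[0.55,-0.07,-0.97,0,0],[0.55,-0.07,-0.97,0,0],[0.55,-0.07,-0.97,0,0],[0.55,-0.07,-0.97,0,0],[0.55,-0.07,-0.97,0,0],[0.55,-0.07,-0.97,0,0],[0.55,-0.07,-0.97,0,0],[0.55,-0.07,-0.97,0,0],[0.55,-0.07,-0.97,0,0]]' | head -3
python3 -m jog '[[0.55,-0.07,-0.97,0,0],[0.55,-0.07,-0.97,0,0],[0.55,-0.07,-0.8,0,0],[0.55,0,0,0,0],[0.55,0,0,0,0],[0.55,0,0,0,0]]' | head -3
python3 -c "
from h import *
near('w15',.4534,-.285,.09); go(.4534,-.285,.07,157.2)"
```

```text
time_s: 59.95
tool_pos: [0.6168, 0.213, 0.2069]
tool_rot: [-179.9, -0.1, 157.4]
time_s: 60.95
tool_pos: [0.5418, -0.0088, 0.2075]
tool_rot: [-180.0, -0.1, 157.0]
time_s: 61.95
tool_pos: [0.4672, -0.2297, 0.2076]
tool_rot: [180.0, -0.0, 157.0]
time_s: 62.45
tool_pos: [0.451, -0.2798, 0.2078]
tool_rot: [179.9, -0.0, 157.2]
(0.066, 0.073)
pix [274. 192.] 5094 mean [ 0.4479 -0.2832  0.0693] rect [ 454.6 -286.3] [ 62.  130.9] 67.5 z [0.068 0.071]
(0.095, 0.104)
pix [273. 206.] 1672 mean [ 0.453  -0.2857  0.0991] rect [ 454.4 -286.5] [23.5 69.6] 67.5 z [0.097 0.1  ]
from [  0.4512  -0.2796   0.2079 157.2527] turn 0.001 shift [-0.21 -0.21  6.89] yaw 157.2 yaw-az 189.0
```

```bash
python3 -m jog '[[0.55,-0.25,-0.23,0.9,0],[0.55,0,0,0.9,0],[0.55,0,0,0.9,0],[0.55,0,0,0.9,0],[0.55,0,0,0.9,0],[0.55,0,0,0.9,0],[0.55,0,0,0.9,0],[0.55,0,0,0.55,0],[0.55,0,0,0,0]]' 45 | head -4
python3 -m jog '[[0,0,0,0,0],[0,0,0,0,0],[0,0,0,0,0],[0,0,0,0,0],[0,0,0,0,0],[0,0,0,0,0]]' 45
python3 -m jog '[[0,0,0,-0.5,0],[0,0,0,-0.9,0],[0,0,0,-0.9,0],[0,0,0,-0.9,0],[0,0,0,-0.9,0],[0,0,0,-0.9,0],[0,0,0,-0.9,0],[0,0,0,-0.9,0],[0,0,0,-0.9,0],[0,0,0,-0.5,0],[0,0,0,0,0]]' 45;python3 -c "
from h import *
go(*slot(-.0315,-.035),.235,194.1)"
```

```text
time_s: 63.25
tool_pos: [0.4523, -0.2852, 0.0687]
tool_rot: [180.0, -0.3, 157.3]
force: [-0.3, 0.4, -0.1]
time_s: 63.75
tool_pos: [0.4541, -0.2876, 0.0721]
tool_rot: [180.0, 0.1, 157.2]
force: [-0.7, 0.9, 4.1]
grip_width: 0.0239
grasp_force: 45.0
time_s: 64.67
tool_pos: [0.4542, -0.288, 0.2374]
tool_rot: [180.0, 0.2, 157.2]
force: [0.6, -0.3, -4.1]
grip_width: 0.0236
grasp_force: 45.0
from [  0.4542  -0.288    0.2374 157.1868] turn -0.82 shift [-8.89 22.33  0.12] yaw 194.1 yaw-az 174.0
```

```bash
python3 -m jog '[[0,0,0,0,-0.1367],[0,0,0,0,-0.1367],[0,0,0,0,-0.1367],[0,0,0,0,-0.1367],[0,0,0,0,-0.1367],[0,0,0,0,-0.1367],[0,0,0,0,0]]' | head -3
python3 -m jog '[[0,-0.37,0.93,0,0],[0,-0.37,0.93,0,0],[0,-0.37,0.93,0,0],[0,-0.37,0.93,0,0],[0,-0.37,0.93,0,0],[0,-0.37,0.93,0,0],[0,-0.37,0.93,0,0],[0,-0.37,0.93,0,0],[0,-0.37,0.93,0,0],[0,-0.37,0.93,0,0],[0,-0.37,0.93,0,0],[0,-0.37,0.93,0,0]]' | head -3
python3 -m jog '[[0,-0.37,0.93,0,0],[0,-0.37,0.93,0,0],[0,-0.37,0.93,0,0],[0,-0.37,0.93,0,0],[0,-0.37,0.93,0,0],[0,-0.37,0.93,0,0],[0,-0.37,0.93,0,0],[0,-0.37,0.93,0,0],[0,-0.37,0.93,0,0],[0,-0.37,0.93,0,0],[0,-0.37,0.93,0,0],[0,-0.37,0.93,0,0]]' | head -3
python3 -m jog '[[0,0,0,0,0],[0,0,0,0,0],[0,0,0,0,0]]' | head -3
python3 -c "
from h import *
go(*slot(-.0315,-.035),.079,194.1)"
```

```text
time_s: 65.25
tool_pos: [0.4526, -0.2869, 0.2337]
tool_rot: [179.9, -0.1, -165.7]
time_s: 66.25
tool_pos: [0.4845, -0.0483, 0.2342]
tool_rot: [180.0, -0.1, -166.1]
time_s: 67.25
tool_pos: [0.5163, 0.1895, 0.2339]
tool_rot: [-180.0, -0.1, -166.1]
time_s: 67.5
tool_pos: [0.5165, 0.1878, 0.2342]
tool_rot: [-179.9, -0.1, -166.0]
from [   0.5165    0.1878    0.2342 -166.0163] turn -0.003 shift [-0.07  0.02  7.76] yaw -165.9 yaw-az -186.0
```

```bash
python3 -m jog '[[0,-0.05,0.06,0.8,0],[0,0,0,0.8,0],[0,0,0,0.8,0],[0,0,0,0.8,0],[0,0,0,0.8,0],[0,0,0,0.8,0],[0,0,0,0.8,0],[0,0,0,0.8,0],[0,0,0,0.8,0],[0,0,0,0.55,0],[0,0,0,0,0],[0,0,0,0,0]]'
python3 -m jog '[[0.42,0,0,0,0],[0.42,0,0,0,0],[0.42,0,0,0,0],[0.42,0,0,-0.8,0],[0.42,0,0,-0.8,0],[0.42,0,0,-0.9,0],[0.42,0,0,-0.9,0],[0.42,0,0,-0.9,0],[0.42,0,0,-0.9,0],[0.42,0,0,-0.9,0],[0.42,0,0,-0.9,0],[0.42,0,0,-0.9,0]]'
python3 -m jog '[[0.42,0,0,-1,0],[0.42,0,0,-1,0],[0.42,0,0,-1,0],[0.42,0,0,0,0],[0.42,0,0,0,0],[0.42,0,0,0,0],[0.42,0,0,0,0]]' | head -3
python3 - <<'E'
from h import *
near('w16',*slot(0,0),.16,((.073,.079),(.10,.11)))
c,W=wrist('w17'); cv2.imwrite('pics/w17.png',c['color'][:,:,::-1])
c=save('top','t17'); W=world(c); z=W[...,2]; hsv=cv2.cvtColor(c['color'],cv2.COLOR_RGB2HSV); H,S,V=hsv[...,0],hsv[...,1],hsv[...,2]
roi=np.zeros(z.shape,bool); roi[120:285,270:430]=1
blobs(W,roi&(z>.08)&(z<.12),20)
E
```

```text
time_s: 68.5
tool_pos: [0.5176, 0.1893, 0.0802]
tool_rot: [-180.0, -0.0, -166.0]
force: [0.7, -0.3, -4.2]
grip_width: 0.0234
grasp_force: 45.0
time_s: 69.5
tool_pos: [0.5178, 0.1904, 0.2403]
tool_rot: [180.0, 0.1, -165.9]
force: [0.7, -0.4, 0.9]
grip_width: 0.0366
grasp_force: 0.0
time_s: 70.08
tool_pos: [0.517, 0.1901, 0.2973]
tool_rot: [-180.0, -0.1, -165.9]
(0.073, 0.079)
pix [331. 149.] 1440 mean [0.4631 0.2459 0.0754] rect [464.8 249.1] [60.4 61.8] 14.3 z [0.074 0.077]
pix [279. 175.] 3386 mean [0.5134 0.1899 0.0754] rect [518.4 191.2] [131.2  61.8] 14.2 z [0.074 0.077]
pix [328. 198.] 568 mean [0.527  0.2606 0.0752] rect [531.2 264.5] [49.6 51.7] 48.7 z [0.074 0.077]
pix [325. 242.] 757 mean [0.5884 0.2749 0.0753] rect [600.1 280.8] [60.9 61. ] 14.8 z [0.074 0.077]
pix [278. 246.] 495 mean [0.6107 0.2123 0.0752] rect [615.8 213.4] [45.4 52.4] 8.7 z [0.073 0.077]
(0.1, 0.11)
pix [337. 153.] 739 mean [0.4644 0.2483 0.1051] rect [464.4 249. ] [23.9 44.1] 13.9 z [0.103 0.107]
pix [279. 184.] 1038 mean [0.5176 0.1907 0.1053] rect [518.4 191.3] [69.1 23.1] 13.6 z [0.104 0.107]
pix [333. 208.] 423 mean [0.5313 0.2649 0.1052] rect [531.9 265.6] [29.1 28.5] 58.3 z [0.103 0.107]
pix [277. 260.] 375 mean [0.6178 0.2135 0.1051] rect [618.7 213.9] [28.7 28.4] 10.4 z [0.103 0.107]
pix [340. 257.] 162 mean [0.5932 0.2933 0.1048] rect [593.1 295.6] [28.3 15.7] 50.7 z [0.103 0.106]
pix [292. 186.] 31 mean [0.6171 0.0253 0.0842] rect [617.9  25.1] [23.4 13.8] 32.6 z [0.081 0.089]
pix [303. 202.] 137 mean [ 0.5624 -0.0107  0.1059] rect [565.8 -12.4] [59.7 29.6] 65.2 z [0.082 0.115]
```

View pics/w17.png

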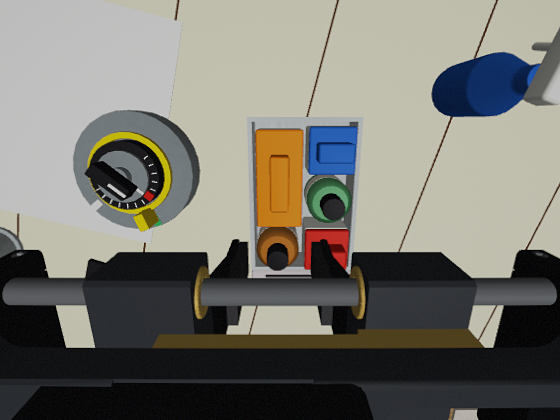

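The wrist picture shows all five items upright in the box: case (279,175), tub1 (331,150), jar2 (328,200), jar1 (278,248) and tub2 (325,245). All lids are at 75–76 mm. The pointer is at the red clip (148,195) and the tab is at green (148,218). The arm is clear, so I'm handing in.

```bash
python3 -c "
from h import *
print(env.get_obs()['joint_velocities'].round(2)); print(env.sign_off())"
```

```text
[-0.02 -0.15  0.07 -0.26  0.03 -0.03  0.02]
the job is handed in; nothing more can be done
None
```

I handed the job in at about 70 s: all five items stand upright in the drying box, the dial pointer is at the red clip, and the collar is locked at the green mark. The hand-in returned no verdict, and I did not re-measure the spray bottle, spool and phone at the end.

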